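# Lock the gearbox carriage home with a ring wrench in a tight corner

### The arm

A 6-joint arm with a two-finger parallel gripper is mounted at the origin on the work surface. World frame = base frame: x ahead of the robot, y to its left, z up, the work surface at z = 0. Lengths are in m, angles in degrees, forces in N, time in s.
With the tool pointing down it reaches from about 0.35 to 0.875 m from the base axis. Payload 15.5 kg.
Tool frame: the origin (TCP) lies midway between the tips of the shut fingers; the grasp point (between the pads) lies 19 mm behind it; z points along the fingers, y is the line along which they close (so a half turn about z gives the same grasp; the last joint's range is limited). The gripper opens to 85 mm and grips with 20 to 120 N. Pads are 22 mm wide; open, the fingers measure 114 mm over their backs; the gripper's body (76 mm by 85 mm) begins 54 mm behind the grasp point. The pads swing forward as they close: fully open they stand 13 mm farther back than shut.
Start: joints at [62.252, 28.281, 77.091, -0, 74.628, -5.472], TCP at [0.237, 0.578, 0.231] pointing down, gripper open.
Joint ranges: [-166.48, 166.48], [-47.26, 123.95], [12.59, 153.08], [-70.14, 250.14], [6.76, 159.57], [-176.63, 176.63]. Speed limits (degrees/s): [108.29, 108.29, 147.25, 172.46, 172.46, 172.46].

### API

Orientations are given as [roll, pitch, yaw] about the fixed x, y, z axes, in that order (R = Rz(yaw) Ry(pitch) Rx(roll)).
In Python, from station import get_state, camera, calibration, job_done gives the robot as it stands. The module is installed in compiled form; this text tells all that it offers.
- The arm moves only by the tool step_arm, never from a script. Its argument "deltas" is a list of rows, each a list of 7 numbers: the finger opening in mm, from 0 to 85.4, then the shift along the world's x, y, z normalised to -1 to 1, where 1 is 1 m, then the turn, a rotation vector about the world's x, y, z normalised to -1 to 1, where 1 is pi rad. In form: [[hand, tx, ty, tz, ax, ay, az], ...]. A call has 1 to 10 rows; each row is the pose to reach, as a shift and turn from the pose commanded when the call began, turning the shorter way round; what a row does not reach only later rows make up. A row lasts 1/12 s, in which the tool goes at most 41.7 mm and 7.16 degrees, less where a joint would pass 70% of its speed; a pose out of reach is approached as far as the arm can. A call with a number of a shift or a turn outside -1 to 1 is refused whole. A call with a gripper value outside its range is refused whole. The fingers move at their own pace and stop on an object; the grip force is fixed at half the most. Time passes only in rows, so rows that repeat a pose let the fingers close. It gives the time, the measured TCP pose, the force, the opening and the grip force at its end, in the units of the state.
- get_state(): the state, without advancing time (a new reading comes with each control period).
- camera(name): name is "side" or "top"; returns the picture (480x640x3 uint8, blue, green, red); there is no depth.
- calibration(name): a dict with "fx", "fy", "cx", "cy" (pixels), "k1" (the pictures are not rectified: a ray, as slopes to the right and down, at radius r is drawn at 1 + k1 r^2 times it, then the intrinsics apply), "rvec" (rotation vector, rad) and "tvec" (3), from world to camera coordinates, as OpenCV has them. Camera axes: x right, y down, z forward; pixel columns grow to the right and rows downward; lengths in m; the calibration is good to about 2 mm. A picture is of the moment at which its call begins. calibration takes no time and is no camera call.
- job_done(): hands the job in; it is judged then, once.
The state is a dict: "time": time; "joint_pos": joint angles; "dq": joint speeds; "tau": joint torques, N m; "eef_pos": TCP position; "eef_rot": TCP orientation; "wrist_force": force on the tool from outside, world axes, zero at the start; "wrist_torque": the same for the moment, N m; "width": finger opening in m; "grasp_force": force on a finger pad.
Only numpy, scipy, OpenCV 4.12 (cv2) and the standard library are available. Lean on these libraries where they do the work, as an engineer would, in place of code of your own. Each camera call takes 0.05 s, during which the arm holds its last target. There are 200 camera calls.

### The job

On the assembly jig, push the loose gearbox carriage along its channel until it is fully home against the red end stop, without lifting it. Then put the red-handled ring wrench from the blue mat over the brass hex and turn it clockwise (seen from above) until the orange cam arm has swung across behind the carriage and the hex is tight on its stop; the two yellow walls allow only a short swing, so lift the wrench off and reseat it between strokes, and never turn the hex with the gripper. Finally lay the wrench flat on the blue mat without dropping it, and leave the loose things round about where they are.

Things in the scene. Friction and masses are not known exactly. Their poses are not given: they have to be found in the camera images.
- jig: Fixed aluminium base plate, 196 x 230 mm, 12 mm thick. Origin: on the table straight below the axis of the brass hex. In its own axes it spans x -56 to +140 mm, y -117 to +113 mm. Its channel for the carriage runs along its y; it lies with x roughly away from the robot (within 0.2 rad).
- channel (a point): Point on the channel's centre line, on its floor (12 mm above the table), 82 mm from the jig's origin along the jig's x; same axes as the jig. Two steel guide walls along y, 93 mm apart inside, 6 mm thick, from y -116 to +84 mm, tops 32 mm above the table. Red end stop at the -y end, its face at y = -104 mm, its top 44 mm above the table.
- wall_a (a point): Top middle of one of the two upright yellow walls that limit the wrench's swing; both radial to the hex axis, 12 mm thick, 85 mm tall above the table, 48 to 74 mm from the axis, in directions 60 degrees either side of the jig's -x. On the hex the wrench's handle must lie between them, and can swing only about 42 degrees either side of the jig's -x.
- wall_b (a point): Top middle of the other yellow wall (wall_a is on the jig's -y side, wall_b on its +y side).
- home (a point): Point on the channel floor where the carriage's origin lies when it is fully home against the red stop; fixed to the jig, same axes as the jig. Home is reached by pushing towards the jig's -y.
- pivot (a point): Point on the hex axis at the level of the flange on which the seated wrench rests, 50 mm above the table; fixed to the jig, same axes as the jig.
- hex (a point): Same point as point pivot, but its axes turn with the hex: x is square to one of the six flats. Brass hex 34 mm across flats, 12 mm high from this point (50 to 62 mm above the table), then a tapered six-sided nose (34 to 16 mm) up to 76 mm. The wrench fits when its x axis points along this x axis or differs by a multiple of 60 degrees (10 degrees of play either way).
- cam_tip (a point): Round tip of the orange cam arm that is fixed to the hex: 62 mm from the hex axis to the tip's centre, 16 mm wide, 35 to 45 mm above the table, passing over the guide walls. At the start it lies beside the channel; it swings in behind the carriage as the hex is turned. If the carriage is not home it blocks the arm.
- cam (a joint): Angle of hex and cam arm, rad: grows clockwise seen from above, starts at 0 to 0.2, hard stop (tight) at 2.1. Friction about 0.4 N m; it stays where left. At value v the wrench fits with its handle (40 degrees - v) counter-clockwise (from above) of the jig's -x, or a multiple of 60 degrees from that. A stroke first takes up about 10 degrees of play; ease back a little before lifting.
- carriage: Loose gearbox carriage, about 0.45 kg: plate 84 mm (x) by 64 mm (y), guide shoes 90 mm over all, black gearbox, green gear, upright steel rear plate on its +y side up to 52 mm above its underside. Origin: centre of its underside. Lies in the channel, axes along the jig's, 1.5 mm free either side; pushed over 25 mm off centre it cocks and may jam.
- push (a point): Middle of the carriage's rear (+y) face, on the yellow stripe, 28 mm above its underside: push here towards the carriage's -y.
- wrench: Loose ring wrench, about 0.26 kg, lying flat. Origin: on the ring's axis, at its underside; x runs along the handle away from the ring, z up. Ring: hexagonal opening 37 mm across flats (a flat faces along x), 53 mm outside, 24 mm high. Shank 16 mm wide. Red grip x = 80 to 175 mm, 20 mm wide, 28 mm high from the ring's underside level. Starts with the handle roughly towards the robot.
- grip (a point): Point on the wrench's red grip, 105 mm from the ring axis and 14 mm above the underside: a good place to grasp from above, across the handle, with a firm grip (50 N or more); the centre of mass is near x = 100 mm.
- handle_end (a point): End of the red grip, 175 mm from the ring axis, 14 mm above the underside.
- mat: Fixed flat blue mat, 260 (x) x 160 (y) x 4 mm. Origin: centre of its underside. It is on either side of the jig.
- parts_tray: Fixed grey parts tray, 200 x 150 x 40 mm, holding two gears; on the side opposite the mat. Origin: centre of its underside.
- gear_big: Loose green gear, 90 mm across, 12 mm thick, in the parts tray. Leave alone.
- gear_small: Loose green gear, 60 mm across, 14 mm thick, in the parts tray. Leave alone.
- wheel: Loose black tyred wheel lying flat, 90 mm across, 30 mm high, left (+y) of the jig. Leave alone.
- grey_box: Loose grey open box, 90 x 120 x 50 mm, right (-y) of the jig. Leave alone.
- screwdriver: Loose screwdriver, 190 mm, lying between robot and jig. Leave alone.
- tape: Loose blue roll, 90 mm across, 24 mm high, between robot and jig. Leave alone.
- beam: Loose perforated aluminium beam, 180 x 25 x 12 mm, at the left (+y). Leave alone.
- battery: Loose black battery block, 60 x 130 x 35 mm, at the right (-y). Leave alone.

How it is judged (in metres and radians):
On the way, in this order (a step that is already met when the one before it is completed fails the run):
1. the carriage is fully home (within 4 mm of the end stop) before the hex has been turned (y of carriage in the frame of home below 0.004 m and value of joint cam below 0.4 rad), for 0.2 s.
2. the wrench is seated on the hex (within 7 mm of the flange) (horizontal distance between wrench and pivot below 0.006 m and z of wrench in the frame of pivot below 0.007 m and angle between wrench's own z axis and vertical below 0.15 rad), for 0.1 s.
3. a first stroke: the hex is turned past 0.55 rad with the wrench on it (all of step 2 and value of joint cam above 0.55 rad), for 0.1 s.
4. the wrench is lifted off the hex (more than 13 mm above the flange, clear of the straight flats) before the hex is tight (z of wrench in the frame of pivot above 0.013 m and value of joint cam below 2 rad), for 0.1 s.
5. with the wrench seated again, the hex is tight (beyond 2.0 rad) (all of step 2 and value of joint cam above 2 rad), for 0.1 s.
At the end, for the whole second after the job is handed in: The carriage is within 5 mm of the end stop, the hex is tight (cam joint beyond 2.0 rad), and the wrench lies flat and still on the blue mat, with both its ring axis and its handle end over the mat and its underside within 6 mm of it (y of carriage in the frame of home below 0.005 m and value of joint cam above 2 rad and x of wrench in the frame of mat between -0.13 and 0.13 m and y of wrench in the frame of mat between -0.08 and 0.08 m and x of handle_end in the frame of mat between -0.13 and 0.13 m and y of handle_end in the frame of mat between -0.08 and 0.08 m and z of wrench in the frame of mat below 0.01 m and angle between wrench's own z axis and vertical below 0.1 rad and linear speed of wrench below 0.02 m/s); the robot touches nothing.
It fails at once if a bystander is moved by more than 30 mm (distance of any of gear_big, gear_small, wheel, grey_box, screwdriver, tape, beam, battery from where it was at the start of the episode above 0.03 m).
It fails at once if the hex or cam arm is pushed by the gripper (over 4 N) (contact force between the fingers and cam above 4 N).
It fails at once if the carriage is lifted by more than 12 mm (z of carriage in the frame of home above 0.012 m).
It fails at once if the wrench is dropped: moving faster than 0.6 m/s with no finger touching it (linear speed of wrench above 0.6 m/s and contact force between the fingers and wrench below 0.05 N).
It also fails if it takes over 67 s, if anything falls off the work surface, if the arm or the gripper's body presses on something with over 40 N, if the wrist force passes 120 N, or if a joint passes its speed limit or range.

## Working session

There is one attempt and no reset: what is moved stays moved. The work goes in short steps, Python scripts to look and compute and a tool call to move; the robot and the scene stay as the last step left them, time stands still between calls to the robot, and variables do not carry over. Pictures are saved under pics/ and viewed, at most 10 in all, crops included, and the job is handed in when it is done.

Besides the shell and the picture viewer there is one more tool, called after ">>>" as a command line: name --pt "numbers of a row" for each row, then --argument value for the rest. step_arm: Moves the arm, as the interface text tells. Its arguments: {"type":"object","properties":{"deltas":{"type":"array"}},"required":["deltas"]}

```bash
mkdir -p pics
cat > h.py <<'E'
import numpy as np, cv2
from station import get_state, camera, calibration, job_done
def cal(n):
    c=calibration(n);R=cv2.Rodrigues(np.array(c["rvec"],float))[0];return c,R,np.array(c["tvec"],float).ravel()
def ray(n,u,v):
    c,R,t=cal(n);x=(u-c["cx"])/c["fx"];y=(v-c["cy"])/c["fy"];a,b=x,y
    for _ in range(20):
        s=1+c["k1"]*(a*a+b*b);a,b=x/s,y/s
    d=R.T@np.array([a,b,1]);return -R.T@t,d/np.linalg.norm(d)
def onz(n,u,v,z):
    o,d=ray(n,u,v);return o+d*(z-o[2])/d[2]
def proj(n,p):
    c,R,t=cal(n);q=R@np.asarray(p,float)+t;a,b=q[:2]/q[2];s=1+c["k1"]*(a*a+b*b)
    return np.array([c["fx"]*a*s+c["cx"],c["fy"]*b*s+c["cy"]])
E
python3 - <<'E'
from h import *
for n in("top","side"):
    cv2.imwrite(f"pics/{n}0.png",camera(n));c,R,t=cal(n);print(n,c["fx"],-R.T@t,R[2])
print(get_state())
E
```

```text
top 511.00029101756144 [0.3495296  0.02111707 1.26067088] [ 0.13766747  0.01064316 -0.99042132]
side 488.192468586904 [ 0.21043917 -0.95392039  0.67043379] [ 0.27358634  0.81594624 -0.50929584]
{'time': 0.1, 'joint_pos': array([ 6.22514185e+01,  2.83100133e+01,  7.71225999e+01,  2.42055372e-03,
        7.46277104e+01, -5.47033310e+00]), 'dq': array([-0.07234205, -0.01965958, -0.09862058, -0.08334803,  0.05187323,
        0.02717326]), 'tau': array([ 5.87906852e-04, -8.83597612e+01, -3.84567297e+01,  7.58195802e-05,
        5.52194018e-03, -8.88185269e-06]), 'eef_pos': array([0.23676654, 0.57808445, 0.2307799 ]), 'eef_rot': array([-1.79940174e+02, -8.07332272e-03,  1.57721104e+02]), 'wrist_force': array([ 0.3585949 , -0.43970475, -0.01354422]), 'wrist_torque': array([ 0.00307114, -0.01517768, -0.01008752]), 'grasp_force': 0.0, 'width': 0.08559604922186925}
```

View pics/top0.png

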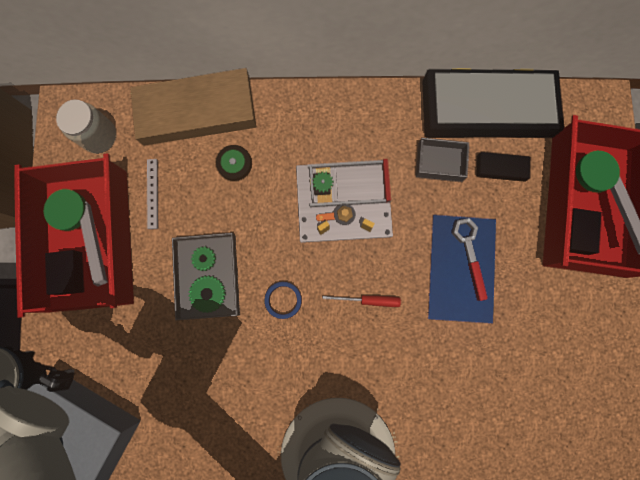

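View pics/side0.png

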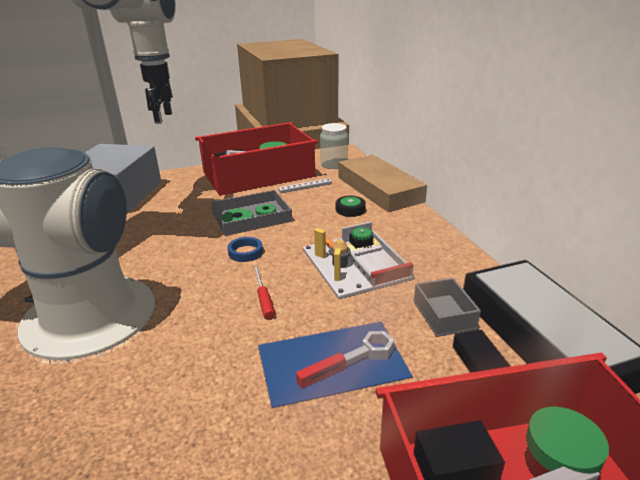

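The top view shows the jig at about (345,200), brass hex (345,214), yellow walls (323,227) and (367,225), carriage at the left of the channel (323,182), and red stop (387,180). The wrench ring is at (466,231) and its handle end at (482,299), on the mat. I'll enlarge these areas.

Run:
```python
from h import *
im=cv2.imread("pics/top0.png")
a=cv2.resize(im[150:250,285:405],None,fx=5,fy=5,interpolation=cv2.INTER_CUBIC)
cv2.imwrite("pics/c1.png",a)
hsv=cv2.cvtColor(im,cv2.COLOR_BGR2HSV)
def comp(name,lo,hi,box,z):
    x0,y0,x1,y1=box;m=cv2.inRange(hsv[y0:y1,x0:x1],np.array(lo),np.array(hi))
    n,l,s,c=cv2.connectedComponentsWithStats(m)
    for i in range(1,n):
        if s[i,4]>15:
            r=cv2.minAreaRect(np.argwhere(l==i)[:,::-1].astype(np.float32)); b=cv2.boxPoints(r)+[x0,y0]
            print(name,s[i,4],(c[i]+[x0,y0]).round(1),onz("top",*(c[i]+[x0,y0]),z).round(4)[:2],[onz("top",*p,z).round(3)[:2].tolist() for p in b])
comp("mat",(100,100,40),(125,255,255),(415,200,510,335),.004)
comp("redgrip",(0,150,80),(8,255,255),(440,240,500,310),.032)
comp("ring",(0,0,100),(179,60,255),(440,210,490,275),.028)
comp("yellow",(18,140,100),(32,255,255),(295,150,400,245),.085)
comp("orange",(8,170,120),(17,255,255),(295,150,400,245),.045)
comp("redstop",(0,120,80),(6,255,255),(295,150,400,245),.044)
comp("plate",(0,0,110),(179,40,255),(290,150,400,250),.012)
```

```text
mat 5257 [460.3 272.4] [ 0.4349 -0.3051] [[0.322, -0.222], [0.579, -0.244], [0.569, -0.404], [0.312, -0.378]]
mat 105 [464.1 229.9] [ 0.541  -0.3192] [[0.532, -0.301], [0.56, -0.312], [0.551, -0.337], [0.523, -0.327]]
redgrip 292 [478.3 280.8] [ 0.4125 -0.3408] [[0.456, -0.323], [0.46, -0.341], [0.371, -0.359], [0.366, -0.341]]
ring 368 [467.5 237.4] [ 0.5187 -0.3205] [[0.463, -0.282], [0.568, -0.29], [0.566, -0.347], [0.46, -0.338]]
yellow 60 [367.6 223.2] [ 0.5465 -0.072 ] [[0.546, -0.058], [0.557, -0.064], [0.546, -0.085], [0.535, -0.08]]
yellow 68 [322.9 226. ] [0.5408 0.0324] [[0.54, 0.047], [0.554, 0.026], [0.542, 0.018], [0.528, 0.039]]
orange 83 [325.6 216.5] [0.5705 0.0261] [[0.576, 0.048], [0.579, 0.008], [0.565, 0.007], [0.561, 0.047]]
redstop 203 [386.5 179.5] [ 0.6612 -0.1237] [[0.713, -0.115], [0.714, -0.127], [0.61, -0.132], [0.609, -0.12]]
plate 5023 [345.  201.6] [ 0.6138 -0.0225] [[0.708, 0.102], [0.721, -0.131], [0.526, -0.138], [0.513, 0.089]]
```

View pics/c1.png

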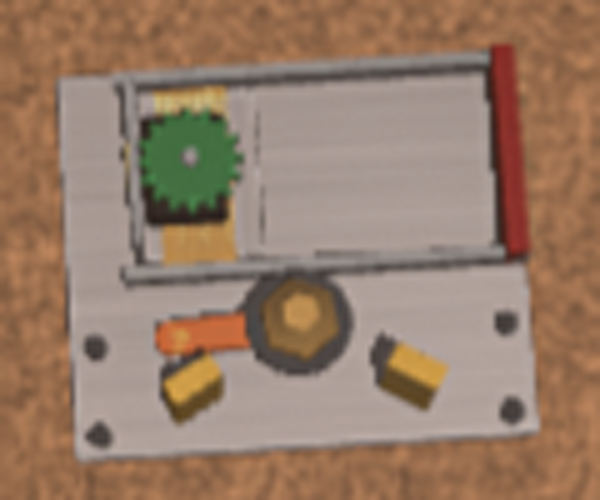

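The crop (5x, origin 285,150) shows plate corners at (60,78), (80,460) and (538,430). The nose top is at (300,313), with wall tops near (192,376) and (417,366). The cam tip is at about (165,337), beside the channel, and the carriage is at the left end.

```bash
cat >> h.py <<'E'
from scipy.optimize import least_squares
def J(p,q): # jig point -> world, p=(x,y,yaw)
    c,s=np.cos(p[2]),np.sin(p[2]);return np.array([p[0]+c*q[0]-s*q[1],p[1]+s*q[0]+c*q[1],q[2]])
E
python3 - <<'E'
from h import *
f=lambda u,v:(285+(u+.5)/5-.5,150+(v+.5)/5-.5)
r=np.radians
L=[((60,78),(.140,.113,.012)),((80,460),(-.056,.113,.012)),((538,430),(-.056,-.117,.012)),((300,313),(0,0,.076)),
((192,374),(-.061*np.cos(r(60)),.061*np.sin(r(60)),.085)),((417,366),(-.061*np.cos(r(60)),-.061*np.sin(r(60)),.085))]
s=least_squares(lambda p:np.concatenate([onz("top",*f(*a),b[2])[:2]-J(p,b)[:2] for a,b in L]),[.58,-.02,0])
p=s.x;print(p,np.degrees(p[2]),(s.fun.reshape(-1,2)*1000).round(1))
# carriage gear centre etc
def inv(w):
    c,s_=np.cos(p[2]),np.sin(p[2]);d=w[:2]-p[:2];return np.array([c*d[0]+s_*d[1],-s_*d[0]+c*d[1]])*1000
print("cam tip",inv(onz("top",*f(165,336),.045)),"carr front floor",inv(onz("top",*f(260,165),.018)),"rearplate top",inv(onz("top",*f(122,170),.064)),inv(onz("top",*f(133,170),.064)),inv(onz("top",*f(120,85),.064)),inv(onz("top",*f(140,265),.064)))
print("stop face",inv(onz("top",*f(497,150),.044)),inv(onz("top",*f(491,150),.044)))
print("nose side of hex", proj("top",J(p,(0,0,.076))))
# side check hex nose and corner
print("side nose",proj("side",J(p,(0,0,.076))),"corners",[proj("side",J(p,(a,b,.012))).round(0).tolist() for a,b in((-.056,-.117),(.14,-.117),(-.056,.113))])
E
```

```text
[ 0.5758576  -0.01970897  0.04922264] 2.820249474087548 [[-1.4 -1.8]
 [-0.1 -2.1]
 [ 1.5  1.5]
 [-1.1  0.8]
 [ 1.8  0.5]
 [-0.6  1.1]]
cam tip [-2.70293677 65.29043924] carr front floor [85.97965473 13.48972166] rearplate top [75.97973139 81.25136932] [75.66324749 75.97192229] [118.16080008  80.00794485] [28.94505483 75.10863158]
stop face [  80.28303496 -101.86141567] [ 80.45094558 -98.92943379]
nose side of hex [344.91302259 211.73284343]
side nose [340.38989155 240.89366938] corners [[339.0, 295.0], [415.0, 275.0], [303.0, 246.0]]
```

>>> step_arm --pt "0 0.026 -0.03 0 0 0 -0.0361" --pt "0 0.052 -0.06 0 0 0 -0.0722" --pt "0 0.078 -0.09 0 0 0 -0.1083" --pt "0 0.104 -0.12 0 0 0 -0.1444" --pt "0 0.13 -0.15 0 0 0 -0.1805" --pt "0 0.156 -0.18 0 0 0 -0.2166" --pt "0 0.182 -0.21 0 0 0 -0.2527" --pt "0 0.208 -0.24 0 0 0 -0.2888" --pt "0 0.234 -0.27 0 0 0 -0.3249" --pt "0 0.26 -0.3 0 0 0 -0.361"

```text
time: 0.93
eef_pos: [0.4978, 0.2766, 0.2312]
eef_rot: [-180.0, 0.0, 92.4]
wrist_force: [1.0, 0.0, 0.7]
width: 0.0001
grasp_force: 0.0
```

>>> step_arm --pt "0 0.026 -0.029 0 0 0 0" --pt "0 0.052 -0.058 0 0 0 0" --pt "0 0.078 -0.087 0 0 0 0" --pt "0 0.104 -0.116 0 0 0 0" --pt "0 0.13 -0.145 -0.01 0 0 0" --pt "0 0.156 -0.173 -0.04 0 0 0" --pt "0 0.156 -0.173 -0.08 0 0 0" --pt "0 0.156 -0.173 -0.12 0 0 0" --pt "0 0.156 -0.173 -0.16 0 0 0" --pt "0 0.156 -0.173 -0.197 0 0 0"

```text
time: 1.77
eef_pos: [0.6521, 0.1049, 0.0315]
eef_rot: [-179.9, 0.0, 92.7]
wrist_force: [1.2, 0.8, -0.2]
width: 0.0001
grasp_force: 0.0
```

>>> step_arm --pt "0 0.001 -0.015 0 0 0 0" --pt "0 0.0014 -0.028 0 0 0 0" --pt "0 0.002 -0.041 0 0 0 0" --pt "0 0.0026 -0.054 0 0 0 0" --pt "0 0.0033 -0.067 0 0 0 0" --pt "0 0.004 -0.08 0 0 0 0" --pt "0 0.0046 -0.093 0 0 0 0" --pt "0 0.0053 -0.106 0 0 0 0" --pt "0 0.0059 -0.119 0 0 0 0" --pt "0 0.0065 -0.132 0 0 0 0"

```text
time: 2.6
eef_pos: [0.6595, -0.0279, 0.0345]
eef_rot: [180.0, -0.0, 92.7]
wrist_force: [-0.1, 3.9, 3.5]
width: -0.0001
grasp_force: 2.0
```

>>> step_arm --pt "0 0.0002 -0.004 0 0 0 0" --pt "0 0.0004 -0.008 0 0 0 0" --pt "0 0.0005 -0.011 0 0 0 0" --pt "0 0.0006 -0.013 0 0 0 0" --pt "0 0.0007 -0.015 0 0 0 0" --pt "0 0.0007 -0.015 0 0 0 0"

```text
time: 3.1
eef_pos: [0.6601, -0.0417, 0.0342]
eef_rot: [-180.0, 0.0, 92.8]
wrist_force: [0.2, 0.4, 0.5]
width: -0.0
grasp_force: 0.0
```

>>> step_arm --pt "0 0.0001 -0.002 0 0 0 0" --pt "0 0.0002 -0.004 0 0 0 0" --pt "0 0.0003 -0.006 0 0 0 0" --pt "0 0.0003 -0.006 0 0 0 0" --pt "0 0.0003 -0.006 0 0 0 0"

```text
time: 3.52
eef_pos: [0.6599, -0.0457, 0.0344]
eef_rot: [-179.9, -0.1, 92.8]
wrist_force: [-2.5, 18.0, 7.4]
width: 0.0001
grasp_force: 9.5
```

Run:
```python
from h import *
im=camera("top");cv2.imwrite("pics/t1.png",im)
a=cv2.resize(im[150:250,285:405],None,fx=5,fy=5,interpolation=cv2.INTER_CUBIC)
cv2.imwrite("pics/c2.png",a);print(get_state()["wrist_force"],get_state()["eef_pos"])
```

```text
[-1.66177606 19.74492847  7.24040166] [ 0.65991095 -0.04573246  0.03436416]
```

View pics/c2.png

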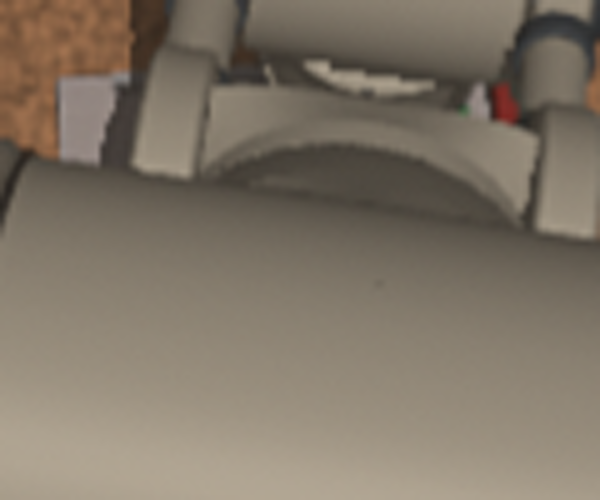

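The arm hides the carriage. The 18 N reaction at about the home position (fingers' edge at jig y of about -41 mm) says it is home. I'm backing off and going to the wrench.

>>> step_arm --pt "0 -0.0015 0.03 0 0 0 0" --pt "0 -0.0015 0.03 0.04 0 0 0" --pt "0 -0.0015 0.03 0.08 0 0 0" --pt "0 -0.0015 0.03 0.12 0 0 0" --pt "40 -0.0015 0.03 0.16 0 0 -0.03" --pt "85 -0.023 0.0 0.166 0 0 -0.068" --pt "85 -0.046 -0.03 0.166 0 0 -0.106" --pt "85 -0.069 -0.06 0.166 0 0 -0.144" --pt "85 -0.092 -0.09 0.166 0 0 -0.182" --pt "85 -0.115 -0.12 0.166 0 0 -0.22"

```text
time: 4.4
eef_pos: [0.5441, -0.169, 0.2004]
eef_rot: [180.0, 0.0, 52.8]
wrist_force: [1.1, -0.3, -0.5]
width: 0.0721
grasp_force: 0.0
```

>>> step_arm --pt "85 -0.018 -0.028 0 0 0 -0.038" --pt "85 -0.036 -0.056 0 0 0 -0.076" --pt "85 -0.054 -0.084 0 0 0 -0.114" --pt "85 -0.072 -0.112 0 0 0 -0.152" --pt "85 -0.09 -0.14 0 0 0 -0.19" --pt "85 -0.11 -0.169 0 0 0 -0.232" --pt "85 -0.11 -0.169 -0.02 0 0 -0.232"

```text
time: 4.98
eef_pos: [0.4339, -0.3426, 0.1829]
eef_rot: [179.6, -0.1, 10.7]
wrist_force: [0.5, -1.1, -0.1]
width: 0.0851
grasp_force: 0.0
```

Run:
```python
from h import *
s=get_state();print(s["eef_pos"],s["eef_rot"],s["joint_pos"])
im=camera("top");sd=camera("side");cv2.imwrite("pics/t2.png",im);cv2.imwrite("pics/s2.png",sd)
a=cv2.resize(im[150:250,285:405],None,fx=3.3,fy=3.3,interpolation=cv2.INTER_CUBIC)
b=cv2.resize(sd[190:350,250:460],None,fx=2,fy=2,interpolation=cv2.INTER_CUBIC)[:330]
b=b[:330];a=a[:320];b=b[:320]
cv2.imwrite("pics/c3.png",np.hstack([a,b[:320,:400]]))
```

```text
[ 0.43387242 -0.34259449  0.18290073] [ 1.79649656e+02 -1.18922327e-01  1.07140008e+01] [-44.42176497  25.44800576  91.1052806   -0.11516118  63.09131994
  34.9163978 ]
```

View pics/c3.png

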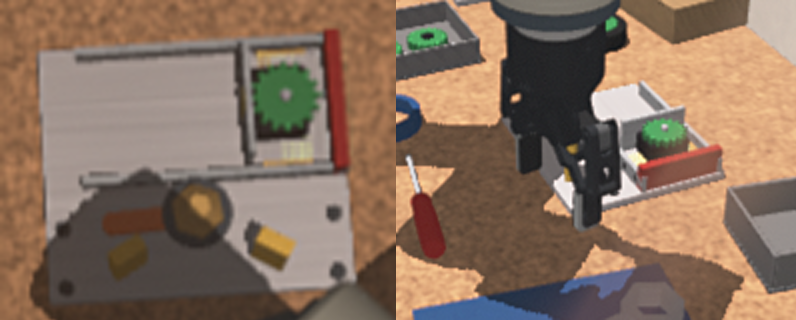

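The carriage now sits flush against the red stop and the cam is unmoved. I'm descending to grasp.

>>> step_arm --pt "50 0 0 -0.04 0 0 0" --pt "50 0 0 -0.08 0 0 0" --pt "50 0 0 -0.12 0 0 0" --pt "50 0 0 -0.15 0 0 0" --pt "50 0 0 -0.165 0 0 0" --pt "50 0 0 -0.174 0 0 0" --pt "50 0 0 -0.174 0 0 0" --pt "10 0 0 -0.174 0 0 0" --pt "0 0 0 -0.174 0 0 0" --pt "0 0 0 -0.174 0 0 0"

```text
time: 5.92
eef_pos: [0.4364, -0.3373, 0.008]
eef_rot: [179.9, -0.1, 11.4]
wrist_force: [1.3, 1.5, 1.5]
width: 0.019
grasp_force: 58.5
```

>>> step_arm --pt "0 0 0 0 0 0 0" --pt "0 0 0 0 0 0 0" --pt "0 0 0 0 0 0 0" --pt "0 0 0 0 0 0 0"

```text
time: 6.25
eef_pos: [0.4364, -0.3373, 0.008]
eef_rot: [179.9, -0.1, 11.4]
wrist_force: [0.3, 0.8, 6.8]
width: 0.0188
grasp_force: 59.6
```

>>> step_arm --pt "0 0 0 0.01 0 0 0" --pt "0 0 0 0.03 0 0 0" --pt "0 0 0 0.06 0 0 0" --pt "0 0 0 0.095 0 0 0" --pt "0 0 0 0.125 0 0 0" --pt "0 0.0 0.01 0.135 0 0 0.01" --pt "0 0.006 0.035 0.135 0 0 0.03" --pt "0 0.012 0.07 0.135 0 0 0.05" --pt "0 0.02 0.105 0.135 0 0 0.07" --pt "0 0.028 0.14 0.135 0 0 0.09"

```text
time: 7.08
eef_pos: [0.4629, -0.1947, 0.1417]
eef_rot: [180.0, -0.0, 27.8]
wrist_force: [1.7, -0.2, -2.3]
width: 0.0191
grasp_force: 59.1
```

>>> step_arm --pt "0 0.007 0.035 0 0 0 0.01" --pt "0 0.014 0.07 0 0 0 0.025" --pt "0 0.02 0.1 0 0 0 0.04" --pt "0 0.0256 0.117 0 0 0 0.04" --pt "0 0.0256 0.117 0 0 0 0.04" --pt "0 0.0256 0.117 0 0 0 0.04"

```text
time: 7.58
eef_pos: [0.4887, -0.0784, 0.1416]
eef_rot: [180.0, 0.0, 35.0]
wrist_force: [0.1, -0.2, -1.9]
width: 0.019
grasp_force: 59.1
```

Run:
```python
from h import *
s=get_state();print(s["eef_pos"],s["eef_rot"],s["width"],s["wrist_force"])
im=camera("top");sd=camera("side");cv2.imwrite("pics/t3.png",im);cv2.imwrite("pics/s3.png",sd)
a=cv2.resize(im[160:260,290:400],None,fx=3.6,fy=3.6,interpolation=cv2.INTER_CUBIC)
b=cv2.resize(sd[180:280,290:400],None,fx=3.6,fy=3.6,interpolation=cv2.INTER_CUBIC)
cv2.imwrite("pics/c4.png",np.hstack([a,b]))
```

```text
[ 0.48868873 -0.07842326  0.1415822 ] [1.79999944e+02 3.38300282e-03 3.49555490e+01] 0.018981248616555604 [ 0.14207752 -0.15886146 -1.87991244]
```

View pics/c4.png

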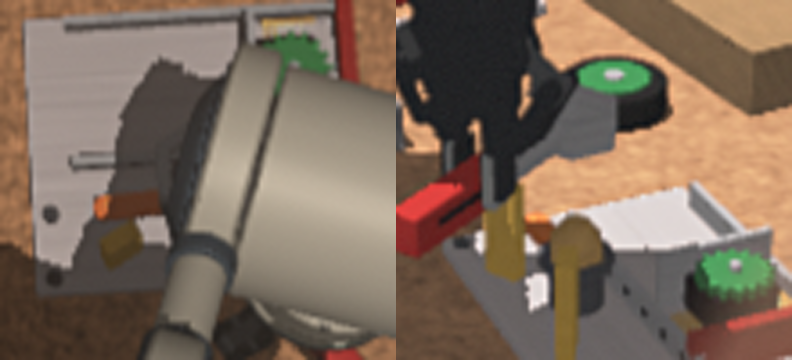

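The top view is hidden by the wrist. In the side view the red grip is at left and the ring sits against the wheel at about (585,115) in the crop, hard to separate. I'll look at the ring in the earlier pictures and this one, enlarged.

Run:
```python
from h import *
t=cv2.imread("pics/top0.png");s0=cv2.imread("pics/side0.png");s3=cv2.imread("pics/s3.png")
R=lambda im,x,y,w,h,f:cv2.resize(im[y:y+h,x:x+w],None,fx=f,fy=f,interpolation=cv2.INTER_CUBIC)
a=R(t,445,210,40,60,5)      # 200x300... 
a=R(t,445,210,50,60,5);b=R(s0,340,325,60,60,5);c=R(s3,310,190,80,50,7)
can=np.zeros((600,800,3),np.uint8);can[:300,:250]=a;can[:300,250:550]=b;c=np.clip(c.astype(float)*1.8,0,255).astype(np.uint8)
can[300:300+300,:560]=c[:300];cv2.imwrite("pics/c5.png",can)
```

```text
(no output)
```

View pics/c5.png

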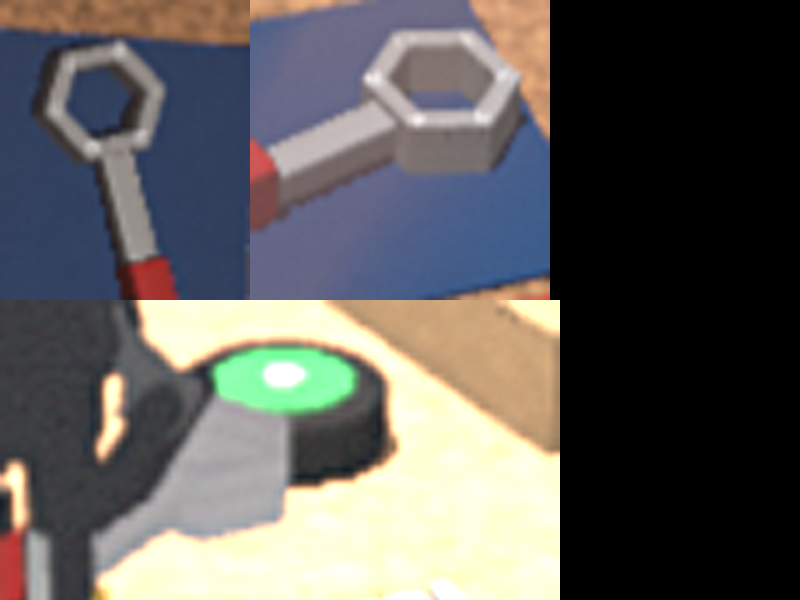

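In c5, the top0 ring hexagon centres at crop (107.5,99) and the side0 ring top at (443,76.5) (origin 250). In s3 the ring's right edge is at (288,415–515), partly behind the finger. I'm casting these.

Run:
```python
from h import *
a=onz("top",445+107.5/5-.4,210+99/5-.4,.028);b=onz("side",340+193/5-.4,325+76.5/5-.4,.028);print(a,b)
rc=(a+b)[:2]/2;tcp=np.array([.4364,-.3373]);g=np.radians(11.4)
for c in(a[:2],b[:2],rc):
    d=c-tcp;print("ring in tool: along %.4f across %.4f"%(d@[np.cos(g),np.sin(g)],d@[-np.sin(g),np.cos(g)]), np.degrees(np.arctan2(d[1],d[0])))
# handle direction in top0: grip end
t=cv2.cvtColor(cv2.imread("pics/top0.png"),cv2.COLOR_BGR2HSV)
# predicted outer ring corners in s3
d=rc-tcp;al=d@[np.cos(g),np.sin(g)];ac=d@[-np.sin(g),np.cos(g)]
y=np.radians(34.96);T=np.array([.4887,-.0784]);c=T+al*np.array([np.cos(y),np.sin(y)])+ac*np.array([-np.sin(y),np.cos(y)])
print("ring now",c)
zu=.004+.1416-.008
for z in(zu,zu+.024):
  print([((proj("side",[*(c+.0306*np.array([np.cos(y+k),np.sin(y+k)])),z])-[310,190]+.4)*7).round(0).tolist() for k in np.radians([30,90,150,210,270,330])])
```

```text
[ 0.5386047  -0.31780583  0.028     ] [ 0.53822415 -0.31710963  0.028     ]
ring in tool: along 0.1040 across -0.0011 10.798692463695197
ring in tool: along 0.1038 across -0.0003 11.215509111445245
ring in tool: along 0.1039 across -0.0007 11.006859520382191
ring now [ 0.57427957 -0.01943564]
[[218.0, 157.0], [136.0, 176.0], [128.0, 219.0], [205.0, 244.0], [289.0, 224.0], [294.0, 181.0]]
[[218.0, 94.0], [135.0, 112.0], [127.0, 154.0], [205.0, 178.0], [290.0, 159.0], [295.0, 117.0]]
```

>>> step_arm --pt "0 0.0016 -0.0005 -0.025 0 0 0" --pt "0 0.0016 -0.0005 -0.045 0 0 0" --pt "0 0.0016 -0.0005 -0.055 0 0 0" --pt "0 0.0016 -0.0005 -0.06 0 0 0" --pt "0 0.0016 -0.0005 -0.064 0 0 0" --pt "0 0.0016 -0.0005 -0.068 0 0 0" --pt "0 0.0016 -0.0005 -0.071 0 0 0" --pt "0 0.0016 -0.0005 -0.074 0 0 0"

```text
time: 8.35
eef_pos: [0.4909, -0.0804, 0.0675]
eef_rot: [180.0, -0.0, 34.8]
wrist_force: [-0.8, 0.3, -3.3]
width: 0.0189
grasp_force: 59.1
```

>>> step_arm --pt "0 0 0 -0.003 0 0 0" --pt "0 0 0 -0.006 0 0 0" --pt "0 0 0 -0.009 0 0 0" --pt "0 0 0 -0.011 0 0 0" --pt "0 0 0 -0.013 0 0 0" --pt "0 0 0 -0.013 0 0 0"

```text
time: 8.85
eef_pos: [0.4906, -0.0801, 0.054]
eef_rot: [-180.0, 0.0, 34.8]
wrist_force: [-0.4, 0.6, -2.7]
width: 0.0191
grasp_force: 59.3
```

```bash
cat >> h.py <<'E'
def arc(tcp,C,degs,dz=0):
    o=np.array(tcp)-C
    return [[0]+(C+np.array([np.cos(a)*o[0]-np.sin(a)*o[1],np.sin(a)*o[0]+np.cos(a)*o[1]])-tcp).round(4).tolist()+[dz,0,0,round(float(np.degrees(a)/180),4)] for a in np.radians(degs)]
E
python3 - <<'E'
from h import *
C=np.array([.576,-.020])
print(arc([.4906,-.0801],C,[-3.6*k for k in range(1,11)],-.001))
t=C+.1044*np.array([np.cos(np.radians(215.1-36)),np.sin(np.radians(215.1-36))])
print(arc(t,C,[-3.6*k for k in range(1,11)]))
E
```

```text
[[0, -0.0036, 0.0055, -0.001, 0, 0, -0.02], [0, -0.0069, 0.0112, -0.001, 0, 0, -0.04], [0, -0.0097, 0.0171, -0.001, 0, 0, -0.06], [0, -0.0123, 0.0231, -0.001, 0, 0, -0.08], [0, -0.0144, 0.0293, -0.001, 0, 0, -0.1], [0, -0.0161, 0.0357, -0.001, 0, 0, -0.12], [0, -0.0175, 0.0421, -0.001, 0, 0, -0.14], [0, -0.0184, 0.0486, -0.001, 0, 0, -0.16], [0, -0.0189, 0.0551, -0.001, 0, 0, -0.18], [0, -0.019, 0.0617, -0.001, 0, 0, -0.2]]
[[0, 0.0003, 0.0066, 0, 0, 0, -0.02], [0, 0.001, 0.0131, 0, 0, 0, -0.04], [0, 0.0022, 0.0195, 0, 0, 0, -0.06], [0, 0.0037, 0.0259, 0, 0, 0, -0.08], [0, 0.0056, 0.0322, 0, 0, 0, -0.1], [0, 0.0079, 0.0383, 0, 0, 0, -0.12], [0, 0.0106, 0.0443, 0, 0, 0, -0.14], [0, 0.0137, 0.0501, 0, 0, 0, -0.16], [0, 0.0171, 0.0557, 0, 0, 0, -0.18], [0, 0.0209, 0.061, 0, 0, 0, -0.2]]
```

>>> step_arm --pt "0 -0.0036 0.0055 -0.001 0 0 -0.02" --pt "0 -0.0069 0.0112 -0.001 0 0 -0.04" --pt "0 -0.0097 0.0171 -0.001 0 0 -0.06" --pt "0 -0.0123 0.0231 -0.001 0 0 -0.08" --pt "0 -0.0144 0.0293 -0.001 0 0 -0.1"

```text
time: 9.27
eef_pos: [0.4761, -0.0508, 0.0535]
eef_rot: [180.0, -0.0, 16.6]
wrist_force: [-0.6, -1.8, 0.9]
width: 0.0187
grasp_force: 59.8
```

>>> step_arm --pt "0 -0.0018 0.0064 0 0 0 -0.02" --pt "0 -0.0031 0.0128 0 0 0 -0.04" --pt "0 -0.004 0.0193 0 0 0 -0.06" --pt "0 -0.0045 0.0258 0 0 0 -0.08" --pt "0 -0.0046 0.0324 0 0 0 -0.1"

```text
time: 9.68
eef_pos: [0.4717, -0.0185, 0.0535]
eef_rot: [180.0, -0.0, -1.4]
wrist_force: [-1.5, -5.6, 1.1]
width: 0.0191
grasp_force: 59.7
```

Run:
```python
from h import *
s=get_state();print(s["eef_pos"],s["eef_rot"],s["wrist_force"],s["wrist_torque"])
sd=camera("side");im=camera("top");cv2.imwrite("pics/s4.png",sd)
a=cv2.resize(im[150:250,285:405],None,fx=3.3,fy=3.3,interpolation=cv2.INTER_CUBIC)
b=cv2.resize(sd[190:290,290:410],None,fx=3.3,fy=3.3,interpolation=cv2.INTER_CUBIC)
cv2.imwrite("pics/c6.png",np.hstack([a,b]))
```

```text
[ 0.47169137 -0.0184596   0.05354469] [ 1.79972538e+02 -2.79744835e-02 -1.38780628e+00] [-1.53634579 -5.59893998  1.07379101] [-0.90198647 -0.12549963 -0.00459776]
```

View pics/c6.png

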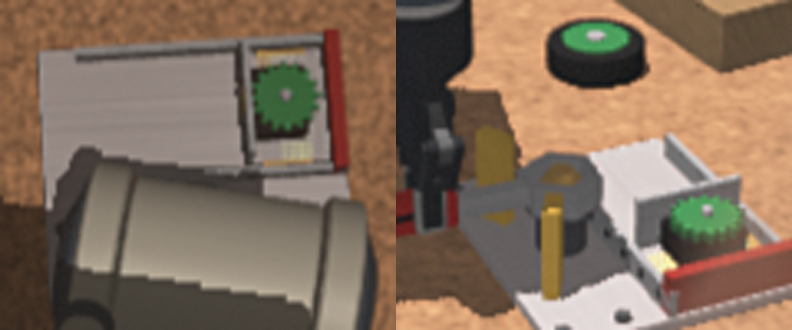

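The side view shows the ring seated around the brass hex with the handle between the walls. The force says it is engaged, so I'm finishing the first stroke.

>>> step_arm --pt "0 0.0003 0.0066 0 0 0 -0.02" --pt "0 0.001 0.0131 0 0 0 -0.04" --pt "0 0.0022 0.0195 0 0 0 -0.06" --pt "0 0.0037 0.0259 0 0 0 -0.08" --pt "0 0.0056 0.0322 0 0 0 -0.1" --pt "0 0.0079 0.0383 0 0 0 -0.12" --pt "0 0.0106 0.0443 0 0 0 -0.14" --pt "0 0.0137 0.0501 0 0 0 -0.16" --pt "0 0.0171 0.0557 0 0 0 -0.18" --pt "0 0.019 0.0584 0 0 0 -0.19"

```text
time: 10.62
eef_pos: [0.4912, 0.0395, 0.0534]
eef_rot: [180.0, -0.1, -35.5]
wrist_force: [-2.0, -12.7, 0.2]
width: 0.0187
grasp_force: 59.9
```

>>> step_arm --pt "0 -0.004 -0.0061 0 0 0 0.0222" --pt "0 -0.0075 -0.0124 0 0 0 0.0444" --pt "0 -0.0075 -0.0124 0 0 0 0.0444"

```text
time: 10.87
eef_pos: [0.4828, 0.0266, 0.0534]
eef_rot: [180.0, -0.0, -27.0]
wrist_force: [-1.1, 0.6, 3.5]
width: 0.0191
grasp_force: 60.1
```

Run:
```python
from h import *
C=np.array([.576,-.020]);s=get_state();t=s["eef_pos"][:2];print(s["eef_pos"],s["eef_rot"],s["wrist_force"])
print([[x if i!=3 else 0.034 for i,x in enumerate(r)] for r in arc(t,C,[4.7*k for k in range(1,13)])])
```

```text
[0.48280984 0.02658315 0.05342331] [ 1.79992241e+02 -4.86274219e-03 -2.70466093e+01] [-1.11546796  0.64500405  3.53268681]
[[0, -0.0035, -0.0078, 0.034, 0, 0, 0.0261], [0, -0.0064, -0.0158, 0.034, 0, 0, 0.0522], [0, -0.0085, -0.0241, 0.034, 0, 0, 0.0783], [0, -0.01, -0.0325, 0.034, 0, 0, 0.1044], [0, -0.0108, -0.041, 0.034, 0, 0, 0.1306], [0, -0.011, -0.0496, 0.034, 0, 0, 0.1567], [0, -0.0104, -0.0581, 0.034, 0, 0, 0.1828], [0, -0.0091, -0.0665, 0.034, 0, 0, 0.2089], [0, -0.0071, -0.0748, 0.034, 0, 0, 0.235], [0, -0.0044, -0.083, 0.034, 0, 0, 0.2611], [0, -0.0011, -0.0908, 0.034, 0, 0, 0.2872], [0, 0.0028, -0.0984, 0.034, 0, 0, 0.3133]]
```

>>> step_arm --pt "0 0 0 0.006 0 0 0" --pt "0 0 0 0.014 0 0 0" --pt "0 0 0 0.025 0 0 0" --pt "0 0 0 0.034 0 0 0" --pt "0 0 0 0.034 0 0 0"

```text
time: 11.28
eef_pos: [0.4842, 0.0277, 0.0892]
eef_rot: [-179.9, -0.1, -27.4]
wrist_force: [0.4, -0.2, -2.4]
width: 0.019
grasp_force: 59.3
```

>>> step_arm --pt "0 -0.0035 -0.0078 0 0 0 0.0261" --pt "0 -0.0064 -0.0158 0 0 0 0.0522" --pt "0 -0.0085 -0.0241 0 0 0 0.0783" --pt "0 -0.01 -0.0325 0 0 0 0.1044" --pt "0 -0.0108 -0.041 0 0 0 0.1306" --pt "0 -0.011 -0.0496 0 0 0 0.1567" --pt "0 -0.0104 -0.0581 0 0 0 0.1828" --pt "0 -0.0091 -0.0665 0 0 0 0.2089" --pt "0 -0.0071 -0.0748 0 0 0 0.235" --pt "0 -0.0044 -0.083 0 0 0 0.2611"

```text
time: 12.12
eef_pos: [0.4787, -0.0557, 0.0873]
eef_rot: [-180.0, 0.0, 19.8]
wrist_force: [0.5, 0.2, -2.5]
width: 0.019
grasp_force: 59.3
```

>>> step_arm --pt "0 0.0033 -0.0078 0 0 0 0.0261" --pt "0 0.0072 -0.0154 0 0 0 0.0522" --pt "0 0.0072 -0.0154 0 0 0 0.0522"

```text
time: 12.37
eef_pos: [0.4869, -0.0718, 0.0873]
eef_rot: [179.9, -0.0, 29.2]
wrist_force: [0.1, 0.4, -2.2]
width: 0.0188
grasp_force: 59.3
```

Run:
```python
from h import *
s=get_state();print(s["eef_pos"],s["eef_rot"],s["wrist_force"])
sd=camera("side");im=camera("top");cv2.imwrite("pics/s5.png",sd);cv2.imwrite("pics/t5.png",im)
a=cv2.resize(im[150:250,285:405],None,fx=3.3,fy=3.3,interpolation=cv2.INTER_CUBIC)
b=cv2.resize(sd[190:290,290:410],None,fx=3.3,fy=3.3,interpolation=cv2.INTER_CUBIC)
cv2.imwrite("pics/c7.png",np.hstack([a,b]))
```

```text
[ 0.48686993 -0.07184528  0.08733826] [ 1.79946041e+02 -4.49981764e-02  2.91752107e+01] [ 0.07186176  0.35631594 -2.21804475]
```

View pics/c7.png

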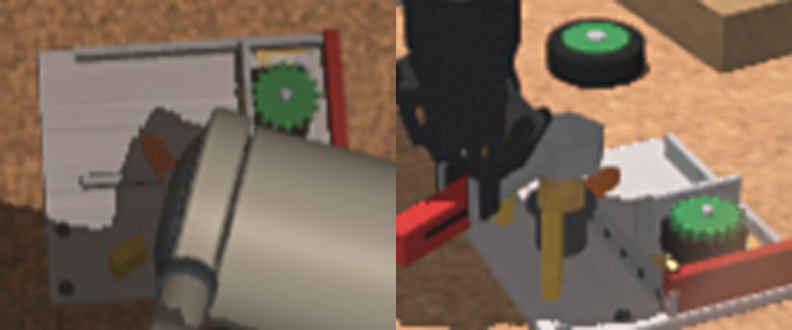

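The side view shows the wrench clear above the hex, and the cam tip has swung over the channel wall at top crop (150,145). I'm measuring its angle.

Run:
```python
from h import *
p=(.5759,-.0197,.0492)
for n in("top0","t5"):
    hsv=cv2.cvtColor(cv2.imread(f"pics/{n}.png"),cv2.COLOR_BGR2HSV)[150:245,295:400]
    m=cv2.inRange(hsv,(5,150,60),(16,255,255));k,l,s,c=cv2.connectedComponentsWithStats(m)
    i=1+np.argmax(s[1:,4]);P=np.argwhere(l==i)[:,::-1]+[295,150]
    W=np.array([onz("top",*q,.045)[:2] for q in P])-p[:2];cc,ss=np.cos(p[2]),np.sin(p[2])
    Q=W@np.array([[cc,-ss],[ss,cc]]);r=np.hypot(*Q.T);a=np.degrees(np.arctan2(Q[:,1],Q[:,0]))
    w=np.linalg.eigh(np.cov(Q.T))[1][:,1]
    f=r>45
    print(n,len(P),r.max(),a.mean(),np.median(a[f]),a[f].min(),a[f].max(),"axis",np.degrees(np.arctan2(w[1],w[0])))
```

```text
return _methods._mean(a, axis=axis, dtype=dtype,
  ret = ret.dtype.type(ret / rcount)
Traceback (most recent call last):
ValueError: zero-size array to reduction operation minimum which has no identity
```

Run:
```python
from h import *
p=(.5759,-.0197,.0492)
for n in("top0","t5"):
    hsv=cv2.cvtColor(cv2.imread(f"pics/{n}.png"),cv2.COLOR_BGR2HSV)[150:245,295:400]
    m=cv2.inRange(hsv,(5,150,60),(16,255,255));k,l,s,c=cv2.connectedComponentsWithStats(m)
    i=1+np.argmax(s[1:,4]);P=np.argwhere(l==i)[:,::-1]+[295,150]
    W=np.array([onz("top",*q,.045)[:2] for q in P])-p[:2];cc,ss=np.cos(p[2]),np.sin(p[2])
    Q=W@np.array([[cc,-ss],[ss,cc]]);r=np.hypot(*Q.T);a=np.degrees(np.arctan2(Q[:,1],Q[:,0]));f=r>.045
    w=np.linalg.eigh(np.cov(Q.T))[1][:,1]
    print(n,len(P),r.max(),a[f].mean(),a[f].min(),a[f].max(),"axis",np.degrees(np.arctan2(w[1],w[0])))
```

```text
top0 117 0.06951983545781354 93.94230056012957 86.2654882318802 104.51066784268114 axis 92.91706254474008
t5 52 0.067111551021962 30.876221543478255 23.71604164859227 37.77827698412737 axis -150.5920336811049
```

>>> step_arm --pt "0 0.0006 -0.0026 0 0 0 0.01" --pt "0 0.0011 -0.0052 -0.006 0 0 0.02" --pt "0 0.0011 -0.0052 -0.012 0 0 0.02" --pt "0 0.0011 -0.0052 -0.017 0 0 0.02" --pt "0 0.0011 -0.0052 -0.021 0 0 0.02" --pt "0 0.0011 -0.0052 -0.025 0 0 0.02" --pt "0 0.0011 -0.0052 -0.028 0 0 0.02" --pt "0 0.0011 -0.0052 -0.031 0 0 0.02" --pt "0 0.0011 -0.0052 -0.034 0 0 0.02" --pt "0 0.0011 -0.0052 -0.034 0 0 0.02"

```text
time: 13.3
eef_pos: [0.4869, -0.076, 0.053]
eef_rot: [-180.0, 0.0, 32.6]
wrist_force: [-0.4, -0.7, 2.2]
width: 0.0192
grasp_force: 60.2
```

Run:
```python
from h import *
C=np.array([.5757,-.0213]);s=get_state();t=s["eef_pos"][:2];print(s["eef_pos"],s["eef_rot"],s["wrist_force"],s["wrist_torque"])
o=t-C;a=arc(t,C,[-3.6*k for k in range(1,11)]);print(a)
t2=t+np.array(a[-1][1:3]);print(arc(t2,C,[-3.6*k for k in range(1,11)]))
```

```text
[ 0.48694447 -0.07601318  0.05296297] [-1.79990193e+02  6.68672082e-03  3.25532237e+01] [-0.40028814 -0.72822779  2.15917828] [ 0.24221814 -0.20826963  0.05823361]
[[0, -0.0033, 0.0057, 0, 0, 0, -0.02], [0, -0.0062, 0.0116, 0, 0, 0, -0.04], [0, -0.0087, 0.0176, 0, 0, 0, -0.06], [0, -0.0108, 0.0238, 0, 0, 0, -0.08], [0, -0.0126, 0.0301, 0, 0, 0, -0.1], [0, -0.0139, 0.0365, 0, 0, 0, -0.12], [0, -0.0148, 0.043, 0, 0, 0, -0.14], [0, -0.0154, 0.0495, 0, 0, 0, -0.16], [0, -0.0155, 0.0561, 0, 0, 0, -0.18], [0, -0.0152, 0.0626, 0, 0, 0, -0.2]]
[[0, 0.0007, 0.0065, 0, 0, 0, -0.02], [0, 0.0018, 0.013, 0, 0, 0, -0.04], [0, 0.0033, 0.0193, 0, 0, 0, -0.06], [0, 0.0052, 0.0256, 0, 0, 0, -0.08], [0, 0.0075, 0.0317, 0, 0, 0, -0.1], [0, 0.0102, 0.0377, 0, 0, 0, -0.12], [0, 0.0133, 0.0435, 0, 0, 0, -0.14], [0, 0.0167, 0.0491, 0, 0, 0, -0.16], [0, 0.0204, 0.0545, 0, 0, 0, -0.18], [0, 0.0245, 0.0596, 0, 0, 0, -0.2]]
```

>>> step_arm --pt "0 -0.0033 0.0057 0 0 0 -0.02" --pt "0 -0.0062 0.0116 0 0 0 -0.04" --pt "0 -0.0087 0.0176 0 0 0 -0.06" --pt "0 -0.0108 0.0238 0 0 0 -0.08" --pt "0 -0.0126 0.0301 0 0 0 -0.1" --pt "0 -0.0139 0.0365 0 0 0 -0.12" --pt "0 -0.0148 0.043 0 0 0 -0.14" --pt "0 -0.0154 0.0495 0 0 0 -0.16" --pt "0 -0.0155 0.0561 0 0 0 -0.18" --pt "0 -0.0152 0.0626 0 0 0 -0.2"

```text
time: 14.13
eef_pos: [0.4719, -0.0137, 0.0534]
eef_rot: [180.0, -0.0, -3.6]
wrist_force: [-0.8, -9.8, -1.5]
width: 0.0185
grasp_force: 59.7
```

>>> step_arm --pt "0 0.0007 0.0065 0 0 0 -0.02" --pt "0 0.0018 0.013 0 0 0 -0.04" --pt "0 0.0033 0.0193 0 0 0 -0.06" --pt "0 0.0042 0.0225 0 0 0 -0.07"

```text
time: 14.47
eef_pos: [0.476, 0.009, 0.0534]
eef_rot: [180.0, -0.0, -16.3]
wrist_force: [-1.8, -13.2, -1.8]
width: 0.0192
grasp_force: 60.0
```

>>> step_arm --pt "0 0.0011 0.0031 0 0 0 -0.01" --pt "0 0.0022 0.0062 0 0 0 -0.02" --pt "0 0.0034 0.0092 0 0 0 -0.03" --pt "0 0.0047 0.0122 0 0 0 -0.04" --pt "0 0.0047 0.0122 0 0 0 -0.04"

```text
time: 14.88
eef_pos: [0.4805, 0.021, 0.0533]
eef_rot: [180.0, 0.0, -23.4]
wrist_force: [-2.4, -11.2, -1.3]
width: 0.0188
grasp_force: 60.2
```

>>> step_arm --pt "0 0.0007 0.0015 0 0 0 -0.005" --pt "0 0.0014 0.003 0 0 0 -0.01" --pt "0 0.0021 0.0044 0 0 0 -0.015" --pt "0 0.0028 0.0059 0 0 0 -0.02" --pt "0 0.0028 0.0059 0 0 0 -0.02"

```text
time: 15.3
eef_pos: [0.4832, 0.0267, 0.0533]
eef_rot: [180.0, 0.0, -26.9]
wrist_force: [-2.4, -11.8, -0.2]
width: 0.0189
grasp_force: 60.1
```

>>> step_arm --pt "0 0.0008 0.0014 0 0 0 -0.005" --pt "0 0.0016 0.0028 0 0 0 -0.01" --pt "0 0.0024 0.0042 0 0 0 -0.015" --pt "0 0.0032 0.0056 0 0 0 -0.02" --pt "0 0.0032 0.0056 0 0 0 -0.02"

```text
time: 15.72
eef_pos: [0.4863, 0.0322, 0.0533]
eef_rot: [179.9, 0.0, -30.5]
wrist_force: [-2.9, -11.7, -0.6]
width: 0.0189
grasp_force: 60.1
```

```bash
cat > cam.py <<'E'
from h import *
def camang():
    im=camera("top");cv2.imwrite("pics/t6.png",im);sd=camera("side");cv2.imwrite("pics/s6.png",sd)
    p=(.5759,-.0197,.0492);cc,ss=np.cos(p[2]),np.sin(p[2])
    for n,I,b in(("top",im,(295,150,400,245)),("side",sd,(290,190,430,300))):
        hsv=cv2.cvtColor(I,cv2.COLOR_BGR2HSV)[b[1]:b[3],b[0]:b[2]]
        m=cv2.inRange(hsv,(5,150,60),(16,255,255));k,l,s,c=cv2.connectedComponentsWithStats(m)
        for i in range(1,k):
            if s[i,4]<6: continue
            P=np.argwhere(l==i)[:,::-1]+b[:2]
            W=np.array([onz(n,*q,.045)[:2] for q in P])-p[:2]
            Q=W@np.array([[cc,-ss],[ss,cc]])*1000;q=Q.mean(0);print(n,len(P),P.mean(0),"jig",q.round(1),"ang %.1f"%np.degrees(np.arctan2(q[1],q[0])),"r max %.1f"%np.hypot(*Q.T).max())
camang();s=get_state();print(s["wrist_force"],s["wrist_torque"])
E
python3 cam.py
```

```text
top 6 [388.  170.5] jig [ 102.3 -113.3] ang -47.9 r max 157.3
top 8 [389.  182.5] jig [  72.  -113.4] ang -57.6 r max 139.8
top 66 [351.83333333 193.89393939] jig [ 48.9 -20.9] ang -23.2 r max 67.4
top 6 [390.  194.5] jig [  42.  -113.5] ang -69.7 r max 123.8
side 65 [355.69230769 253.81538462] jig [ 30.2 -22.6] ang -36.7 r max 52.3
[-2.79792586 -9.85994652 -1.20019673] [-1.88416086  0.33093631 -0.70057558]
```

>>> step_arm --pt "0 0.001 0.0013 0 0 0 -0.005" --pt "0 0.0019 0.0027 0 0 0 -0.01" --pt "0 0.0028 0.004 0 0 0 -0.015" --pt "0 0.0037 0.0053 0 0 0 -0.02" --pt "0 0.0037 0.0053 0 0 0 -0.02"

```text
time: 16.23
eef_pos: [0.4895, 0.0371, 0.0532]
eef_rot: [179.9, 0.1, -34.1]
wrist_force: [-5.7, -16.1, -0.1]
width: 0.0189
grasp_force: 60.1
```

```bash
python3 cam.py | grep -v 11[0-9]; python3 -c "
import cv2,numpy as np
a=cv2.imread('pics/s6.png')[190:310,290:410];b=cv2.imread('pics/t6.png')[150:250,285:405]
cv2.imwrite('pics/c8.png',np.hstack([cv2.resize(a,(400,400),interpolation=2),cv2.resize(b,(400,400),interpolation=2)]))"
```

```text
top 37 [352.83783784 191.81081081] jig [ 53.9 -23.7] ang -23.7 r max 67.4
side 66 [355.65151515 253.78787879] jig [ 30.2 -22.4] ang -36.6 r max 52.3
[ -5.37039326 -15.29976937   0.93608046] [-2.65010174  0.66061906 -0.35205941]
```

The cam stopped moving while the force rose (12 to 16 N), so it is tight. I'm easing back and lifting off.

>>> step_arm --pt "0 -0.0048 -0.0077 0 0 0 0.0278" --pt "0 -0.0088 -0.0159 0 0 0 0.0556" --pt "0 -0.0088 -0.0159 0 0 0 0.0556"

```text
time: 16.58
eef_pos: [0.4805, 0.021, 0.0533]
eef_rot: [180.0, 0.1, -23.7]
wrist_force: [-3.7, -5.8, -0.0]
width: 0.0191
grasp_force: 60.1
```

>>> step_arm --pt "0 -0.0022 -0.0051 0 0 0 0.0167" --pt "0 -0.0022 -0.0051 0 0 0 0.0167"

```text
time: 16.75
eef_pos: [0.4785, 0.0164, 0.0533]
eef_rot: [180.0, 0.1, -20.9]
wrist_force: [-4.0, -3.0, -0.7]
width: 0.019
grasp_force: 60.2
```

>>> step_arm --pt "0 -0.0005 -0.001 0.004 0 0 0.003" --pt "0 -0.0005 -0.001 0.01 0 0 0.003" --pt "0 -0.0005 -0.001 0.02 0 0 0.003" --pt "0 -0.0005 -0.001 0.045 0 0 0.003" --pt "0 -0.0005 -0.001 0.075 0 0 0.003" --pt "0 -0.0005 -0.001 0.095 0 0 0.003"

```text
time: 17.25
eef_pos: [0.4799, 0.0159, 0.1506]
eef_rot: [-180.0, -0.1, -20.5]
wrist_force: [0.4, 0.0, -2.7]
width: 0.0187
grasp_force: 63.1
```

```bash
python3 cam.py; python3 -c "
from h import *;s=get_state();print(s['eef_pos'],s['eef_rot'],s['width'])"
```

```text
top 6 [388.  170.5] jig [ 102.3 -113.3] ang -47.9 r max 157.3
top 8 [389.  182.5] jig [  72.  -113.4] ang -57.6 r max 139.8
top 14 [348.92857143 188.85714286] jig [ 61.8 -14.7] ang -13.4 r max 67.8
top 6 [390.  194.5] jig [  42.  -113.5] ang -69.7 r max 123.8
side 66 [355.62121212 252.21212121] jig [ 33.2 -15.9] ang -25.6 r max 51.0
[-1.31970364 -0.34969827 -2.14784951] [ 0.00392756  0.02845175 -0.0440259 ]
[0.48065841 0.01600165 0.15122726] [-179.91368794   -0.29954817  -20.4749879 ] 0.018882908580828306
```

>>> step_arm --pt "0 -0.006 -0.035 0 0 0 0.02" --pt "0 -0.012 -0.07 0 0 0 0.04" --pt "0 -0.018 -0.105 0 0 0 0.06" --pt "0 -0.024 -0.14 0 0 0 0.08" --pt "0 -0.03 -0.175 0 0 0 0.1" --pt "0 -0.036 -0.21 0 0 0 0.12" --pt "0 -0.042 -0.245 0 0 0 0.14" --pt "0 -0.042 -0.28 0 0 0 0.16" --pt "0 -0.042 -0.315 0 0 0 0.17" --pt "0 -0.042 -0.345 0 0 0 0.175"

```text
time: 18.18
eef_pos: [0.4362, -0.3309, 0.1472]
eef_rot: [-180.0, 0.0, 11.1]
wrist_force: [0.3, 0.9, -2.2]
width: 0.0188
grasp_force: 63.0
```

```bash
python3 cam.py; python3 -c "
from h import *;s=get_state();print(s['eef_pos'],s['eef_rot'],s['width'])
a=cv2.imread('pics/s6.png')[190:310,290:410];b=cv2.imread('pics/t6.png')[150:250,285:405]
cv2.imwrite('pics/c9.png',np.hstack([cv2.resize(a,(400,400),interpolation=2),cv2.resize(b,(400,333),interpolation=2)[[*range(333)]+[332]*67]]))"
```

```text
top 6 [388.  170.5] jig [ 102.3 -113.3] ang -47.9 r max 157.3
top 8 [389.  182.5] jig [  72.  -113.4] ang -57.6 r max 139.8
top 99 [347.38383838 195.57575758] jig [45.4 -9.9] ang -12.3 r max 68.1
top 6 [390.  194.5] jig [  42.  -113.5] ang -69.7 r max 123.8
side 65 [355.53846154 252.27692308] jig [ 32.9 -16.1] ang -26.1 r max 52.2
[ 1.41907311 -0.4258144  -2.98277724] [-0.03143113  0.00875266  0.0050803 ]
[ 0.43684925 -0.33309713  0.14725468] [ 1.79918486e+02 -1.52862171e-02  1.08955900e+01] 0.01845516864573623
```

View pics/c9.png

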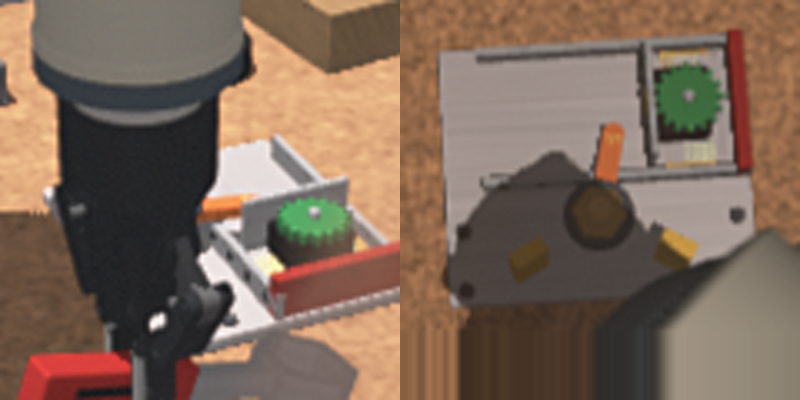

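The wrench is held over the mat at left. In the top crop the cam points about -12° (crop (610,130)), so easing back dragged the hex back about 10° through an off-centre ring. I'll reseat, retighten with a better centre, and ease off less.

>>> step_arm --pt "0 0.004 0.035 0 0 0 -0.012" --pt "0 0.008 0.073 0 0 0 -0.025" --pt "0 0.012 0.111 0 0 0 -0.038" --pt "0 0.016 0.149 0 0 0 -0.05" --pt "0 0.02 0.187 0 0 0 -0.063" --pt "0 0.024 0.225 0 0 0 -0.076" --pt "0 0.028 0.263 0 0 0 -0.09" --pt "0 0.033 0.3 0 0 0 -0.105" --pt "0 0.0358 0.329 0 0 0 -0.1117" --pt "0 0.0358 0.329 -0.02 0 0 -0.1117"

```text
time: 19.12
eef_pos: [0.4737, 0.0047, 0.1296]
eef_rot: [-179.9, -0.2, -9.0]
wrist_force: [1.2, -1.6, -1.9]
width: 0.0184
grasp_force: 63.0
```

>>> step_arm --pt "0 0 0 -0.02 0 0 0" --pt "0 0 0 -0.035 0 0 0" --pt "0 0 0 -0.042 0 0 0" --pt "0 0 0 -0.046 0 0 0"

```text
time: 19.45
eef_pos: [0.47, 0.0006, 0.0806]
eef_rot: [180.0, 0.3, -9.1]
wrist_force: [-12.2, -2.4, 8.0]
width: 0.0188
grasp_force: 65.3
```

Run:
```python
from h import *
T=np.array([.4368,-.3331]);y=np.radians(10.9);u=np.array([np.cos(y),np.sin(y)]);n=np.array([-u[1],u[0]])
c=T+.1041*u+.0005*n;zu=.147-.004
for z in(zu,zu+.024): print([proj("side",[*(c+.0306*np.array([np.cos(y+k),np.sin(y+k)])),z]).round(0).tolist() for k in np.radians([30,90,150,210,270,330])])
e=T-.07*u;print("grip end top",proj("side",[*e,zu+.028]),"grip front top",proj("side",[*(T+.025*u),zu+.028]))
s6=cv2.imread("pics/s6.png");hsv=cv2.cvtColor(s6,cv2.COLOR_BGR2HSV)
m=cv2.inRange(hsv[260:420,330:450],(0,0,30),(179,50,230))
k,l,s,cc=cv2.connectedComponentsWithStats(m)
for i in range(1,k):
    if s[i,4]>150:print("gray",s[i][:4]+[330,260,0,0],s[i,4],cc[i]+[330,260])
m=cv2.inRange(hsv[280:340,260:370],(0,150,60),(6,255,255));k,l,s,cc=cv2.connectedComponentsWithStats(m)
for i in range(1,k):
    if s[i,4]>50:print("red",s[i][:4]+[260,280,0,0],s[i,4])
st=get_state();print(st["eef_pos"],st["wrist_force"],st["wrist_torque"])
```

```text
[[387.0, 281.0], [371.0, 282.0], [363.0, 290.0], [373.0, 299.0], [391.0, 299.0], [397.0, 290.0]]
[[388.0, 271.0], [371.0, 271.0], [364.0, 279.0], [374.0, 288.0], [391.0, 288.0], [398.0, 279.0]]
grip end top [294.15046912 309.58080115] grip front top [343.55682643 291.33780891]
gray [330 260  84  57] 2464 [359.12175325 287.86688312]
gray [414 279  36  57] 1385 [436.07148014 305.98050542]
gray [330 322  66  55] 1954 [364.14534289 349.1258956 ]
red [260 286  15  33] 323
red [295 295  35  21] 572
red [341 298   8  15] 70
[0.4700257  0.0005516  0.08055332] [-12.2002735   -2.38201893   7.95950821] [-0.66937024  1.38434725 -0.60016701]
```

The image positions (ring about 19 px lower than predicted, grip end about 14 px higher) show the wrench pitched ring-down about 22° in the grip. I'm lifting clear and returning to the mat to level and regrasp.

>>> step_arm --pt "0 -0.001 0 0.005 0 0 0" --pt "0 -0.001 0 0.012 0 0 0" --pt "0 -0.001 0 0.025 0 0 0" --pt "0 -0.001 0 0.05 0 0 0" --pt "0 -0.001 0 0.085 0 0 0" --pt "0 -0.001 0 0.1 0 0 0"

```text
time: 19.95
eef_pos: [0.4726, 0.0002, 0.1859]
eef_rot: [-180.0, -0.2, -9.1]
wrist_force: [1.9, 0.4, -2.1]
width: 0.0187
grasp_force: 63.2
```

>>> step_arm --pt "0 -0.004 -0.035 0 0 0 0.012" --pt "0 -0.008 -0.073 0 0 0 0.025" --pt "0 -0.012 -0.111 0 0 0 0.038" --pt "0 -0.016 -0.149 0 0 0 0.05" --pt "0 -0.02 -0.187 0 0 0 0.063" --pt "0 -0.024 -0.225 0 0 0 0.076" --pt "0 -0.028 -0.263 0 0 0 0.09" --pt "0 -0.032 -0.3 0 0 0 0.105" --pt "0 -0.036 -0.335 0 0 0 0.1117" --pt "0 -0.036 -0.335 0 0 0 0.1117"

```text
time: 20.78
eef_pos: [0.4354, -0.3408, 0.1829]
eef_rot: [179.8, -0.1, 10.9]
wrist_force: [-0.6, 0.5, -3.4]
width: 0.0189
grasp_force: 63.0
```

```bash
python3 cam.py | grep -E "top|side"
python3 - <<'E'
from h import *
s=get_state();print(s["eef_pos"],s["eef_rot"],s["wrist_force"],s["width"])
T=s["eef_pos"];y=np.radians(s["eef_rot"][2])
sd=cv2.imread("pics/s6.png");hsv=cv2.cvtColor(sd,cv2.COLOR_BGR2HSV)
P=lambda x,yy,z,b:proj("side",T+np.array([np.cos(y)*(x*np.cos(b)+z*np.sin(b))-np.sin(y)*yy, np.sin(y)*(x*np.cos(b)+z*np.sin(b))+np.cos(y)*yy, -x*np.sin(b)+z*np.cos(b)+.010]))
# wrench pts relative to grip point (z from grip level); ring at x=+.104; b=droop
m=cv2.inRange(hsv,(0,150,60),(6,255,255));m[:,:250]=0;m[:250]=0;m[330:]=0;m[:,350:]=0
Q=np.argwhere(m>0)[:,::-1];print("red pts",len(Q),"leftmost",Q[Q[:,0]==Q[:,0].min()].mean(0),"topmost",Q[Q[:,1]==Q[:,1].min()].mean(0))
for b in(0,10,15,20,25,30):
    r=np.radians(b);print(b,"end top corners",P(-.07,.01,.014,r).round(0),P(-.07,-.01,.014,r).round(0),"end bot",P(-.07,-.01,-.014,r).round(0),"ring ctr top",P(.104,0,.01,r).round(0))
g=cv2.cvtColor(sd,cv2.COLOR_BGR2GRAY)
m=cv2.inRange(hsv,(0,0,30),(179,70,255))
for v in range(250,330,4):print(v,"".join("#" if x else "." for x in m[v,340:420:2]))
E
```

```text
top 6 [388.  170.5] jig [ 102.3 -113.3] ang -47.9 r max 157.3
top 8 [389.  182.5] jig [  72.  -113.4] ang -57.6 r max 139.8
top 98 [347.36734694 195.66326531] jig [45.1 -9.8] ang -12.3 r max 67.8
top 6 [390.  194.5] jig [  42.  -113.5] ang -69.7 r max 123.8
side 59 [356.15254237 252.01694915] jig [ 34.8 -15.6] ang -24.2 r max 52.2
[ 0.43531393 -0.33592192  0.18242742] [ 1.79999542e+02 -1.25068534e-02  1.08910583e+01] [ 9.87601351e-04  2.56118757e-01 -3.18333622e+00] 0.01849569384368633
red pts 1032 leftmost [258.  290.5] topmost [338. 279.]
0 end top corners [290. 290.] [296. 296.] end bot [296. 311.] ring ctr top [382. 264.]
10 end top corners [291. 283.] [297. 290.] end bot [295. 305.] ring ctr top [382. 272.]
15 end top corners [293. 280.] [299. 286.] end bot [295. 301.] ring ctr top [381. 277.]
20 end top corners [294. 276.] [300. 283.] end bot [295. 298.] ring ctr top [380. 281.]
25 end top corners [296. 273.] [302. 279.] end bot [296. 295.] ring ctr top [378. 286.]
30 end top corners [298. 270.] [304. 276.] end bot [297. 291.] ring ctr top [376. 290.]
250 #####.......#######...
[... 173 characters left out ...]
##############...........
270 ################################....#...
274 ################################....#...
278 #####################################...
282 #.....#########################.........
286 #....########################.........##
290 #....###########......................##
294 #..######.............................##
298 ##....................................##
302 ......................................##
306 .......................................#
310 ........................................
314 ........................................
318 ........................................
322 ..................###...................
326 .......###....#########.................
```

Run:
```python
from h import *
sd=cv2.imread("pics/s6.png");hsv=cv2.cvtColor(sd,cv2.COLOR_BGR2HSV)
m=cv2.inRange(hsv,(0,130,30),(8,255,255))
b=cv2.inRange(hsv,(0,0,60),(179,70,255))
for v in range(254,320,2):print(v,"".join("r" if r else "#" if x else "." for r,x in zip(m[v,270:420:2],b[v,270:420:2])))
```

```text
254 ..................###...................#.....######.....#.....##..........
256 ...................##.................####..########...........###.........
258 ....................##................#####..######............####........
260 ....................##................######.######.............####.......
262 .....................###...........##.#####..#####...#########...####.r....
264 ......................##.................#...######.############..rrrrrr...
266 ......................##.....................###################.rrrr......
268 .......................##..................#######################.........
270 ........................###................########################....#...
272 .........................##...............#########################....#...
274 .........................#...............##########################....#...
276 .........................##...#..........##########################...##...
278 .........................##..............###############################...
280 ..........................rrr.#.......rr.###############
[... 839 characters left out ...]
rrrrrrrrr.................................................##
304 rr............rrrrrr.....................................................##
306 rr.............r..........................................................#
308 rr........................................................................#
310 rrr........................................................................
312 rrr........................................................................
314 rrr........................................................................
316 rr.........................................................................
318 r..........................................................................
```

The silhouette now fits only about 8° of tilt. Lowering to the mat will press it level, then I'll release and regrasp.

>>> step_arm --pt "0 0 0 -0.04 0 0 0" --pt "0 0 0 -0.08 0 0 0" --pt "0 0 0 -0.115 0 0 0" --pt "0 0 0 -0.14 0 0 0" --pt "0 0 0 -0.152 0 0 0" --pt "0 0 0 -0.158 0 0 0" --pt "0 0 0 -0.163 0 0 0" --pt "0 0 0 -0.167 0 0 0" --pt "0 0 0 -0.171 0 0 0" --pt "0 0 0 -0.174 0 0 0"

```text
time: 21.72
eef_pos: [0.4362, -0.3352, 0.0094]
eef_rot: [179.9, -0.1, 11.0]
wrist_force: [-5.1, 1.0, 53.8]
width: 0.0189
grasp_force: 71.8
```

>>> step_arm --pt "30 0 0 0 0 0 0" --pt "50 0 0 0 0 0 0" --pt "50 0 0 0 0 0 0" --pt "50 0 0 -0.002 0 0 0" --pt "0 0 0 -0.002 0 0 0" --pt "0 0 0 -0.002 0 0 0" --pt "0 0 0 -0.002 0 0 0" --pt "0 0 0 -0.002 0 0 0" --pt "0 0 0 -0.002 0 0 0"

```text
time: 22.47
eef_pos: [0.4357, -0.3349, 0.0064]
eef_rot: [-180.0, 0.0, 11.0]
wrist_force: [-1.0, 1.2, 4.6]
width: 0.0188
grasp_force: 59.4
```

Run:
```python
from h import *
sd=camera("side");im=camera("top");cv2.imwrite("pics/s7.png",sd);cv2.imwrite("pics/t7.png",im)
for n,I in(("side0",cv2.imread("pics/side0.png")),("s7",sd)):
    h=cv2.cvtColor(I,cv2.COLOR_BGR2HSV)
    print(n)
    for v in range(326,366,2):
        r=h[v,345:415:1];print(v,"".join("#" if p[1]<75 and p[2]>70 else "." for p in r))
```

```text
side0
326 ........################################..............................
328 #########################################.............................
330 ...#######################################............................
332 ..#########################################...........................
334 .###########################################..........................
336 ##############################################........................
338 ################################################......................
340 #################################################.....................
342 #################################################.....................
344 ##################################################....................
346 #################################################.#...................
348 ##################################################.#..................
350 #################################################...#.................
352 ################################################.....##...............
354 ########################################
[... 1208 characters left out ...]
#######..................
348 ####################################################..................
350 ###################################################...................
352 #################################################..#.##...............
354 ################################################.#.....#..............
356 ###############################################.........#.............
358 ##################################.#.###...#.............#............
360 ##..##################################.##..#..............#...........
362 ....#############################.####.....................#..........
364 ....############################.#..#.#.....................#.........
```

Run:
```python
from h import *
a=onz("side",393.2,340.2,.028);b=onz("side",397.6,339.2,.028);print("shift",b-a)
for n in("top0","t7"):
    h=cv2.cvtColor(cv2.imread(f"pics/{n}.png"),cv2.COLOR_BGR2HSV);print(n)
    for v in range(212,262,2):
        print(v,"".join("#" if p[1]<90 and p[2]>70 else "m" if 100<p[0]<125 and p[1]>110 else "r" if p[0]<9 and p[1]>150 else "." for p in h[v,440:495]))
```

```text
shift [ 0.00915017 -0.00038338  0.        ]
top0
212 .......................................................
214 .......................................................
216 mmmmmm..################...............................
218 ......mmmmmmmmmmmmmmm.m..#####.mmmm##############......
220 ..m.m....mm.mm....##############.mmmmmmmmmmmmmmmmmmmmmm
222 .m.m...mmmmmm...###################mmmmmmmmmmmmmmmmmmmm
224 .mmm.m..m.mmm...#######..m....######.mmmmmmmmmmmmmmmmmm
226 ...mmmmmmmmm...#####mmmmmmmm....######mmmmmmmmmmmmmmmmm
228 .m..mmmmmmmm...####.mmmmmmmmmm#...####.mmmmmmmmmmmmmmmm
230 mmm.mmmmmmm...#####mmmmmmmmmmm...#####mmmmmmmmmmmmmmmmm
232 .mmmmmmmmmm...#####mmmmmmmmmm...#####.mmmmmmmmmmmmmmmmm
234 .mmmmmmmmmmm#..######mmmmmmmm...#####mmmmmmmmmmmmmmmmmm
236 m.mmmmmmmmmmm.#..######......#######.mmmmmmmmmmmmmmmmmm
238 mmmmmmmmmmmmmmm...##################mmmmmmmmmmmmmmmmmmm
240 .mmmmmmmmmmmmmmmm...#############.mmmmmmmmmmmmmmmmmmmmm
242 mmmmmmmmmmmmmmmmmmm..###.#######.mmmmmmmmmmmmmmmmmmmmmm
244 mmmmmmmmmmmmmmmmmmmmmmmm..#######mmmmmmmmmmmmmmmmmmmmmm
246 mmmmmmmmmmmmmmmmmmmmmmmm..#
[... 1251 characters left out ...]
########################################
240 #######################################################
242 #######################################################
244 #######################################################
246 #######################################################
248 #######################################################
250 #######################################################
252 #######################################################
254 #######################################################
256 #######################################################
258 #######################################################
260 #######################################################
```

>>> step_arm --pt "40 0 0 0 0 0 0" --pt "50 0 0 0 0 0 0" --pt "50 0 0 0.04 0 0 0" --pt "50 0 0 0.08 0 0 0" --pt "50 0 0.02 0.11 0 0 0" --pt "50 0 0.06 0.11 0 0 0" --pt "50 0 0.1 0.11 0 0 0" --pt "50 0 0.14 0.11 0 0 0" --pt "50 0 0.18 0.11 0 0 0" --pt "50 0 0.22 0.11 0 0 0"

```text
time: 23.4
eef_pos: [0.4353, -0.1133, 0.1164]
eef_rot: [180.0, -0.0, 11.0]
wrist_force: [1.5, 0.1, -1.3]
width: 0.0502
grasp_force: 0.0
```

Run:
```python
from h import *
im=camera("top");cv2.imwrite("pics/t8.png",im);s=get_state();print(s["eef_pos"],s["eef_rot"])
h=cv2.cvtColor(im,cv2.COLOR_BGR2HSV)
for n in("top0","t8"):
    h=cv2.cvtColor(cv2.imread(f"pics/{n}.png"),cv2.COLOR_BGR2HSV)
    m=cv2.inRange(h[240:310,440:500],(0,150,60),(8,255,255));r=cv2.minAreaRect(np.argwhere(m>0)[:,::-1].astype(np.float32));B=cv2.boxPoints(r)+[440,240]
    print(n,r[1],[onz("top",*p,.032).round(4)[:2].tolist() for p in B])
for v in range(208,262,2):
    print(v,"".join("#" if p[1]<90 and p[2]>70 else "m" if 100<p[0]<125 and p[1]>110 else "r" if p[0]<9 and p[1]>150 else "." for p in h[v,440:495]))
```

```text
[ 0.43370712 -0.1071794   0.11613036] [-1.79837682e+02  1.02726179e-01  1.11128475e+01]
top0 (38.07809066772461, 8.973817825317383) [[0.4548, -0.319], [0.4599, -0.3406], [0.3706, -0.359], [0.3657, -0.3376]]
t8 (38.273983001708984, 8.241477966308594) [[0.4664, -0.3161], [0.4704, -0.3361], [0.3798, -0.3515], [0.376, -0.3318]]
208 .......................................................
210 .......................................................
212 .......................................................
214 ......................##.###...........................
216 mmmm.m..###....##############..........................
218 .........mm...##################mmm##############......
220 .........mm..#########......######mmmmmmmmmmmmmmmmmmmmm
222 .............#####mmm.mmm....#######mmm..mmmmmmmmmmmmmm
224 ........m...#####mm.mmmm.mm#...#####mmmm.mmmmmmmmmmmmmm
226 ........m...####.mm...mmm.mm...#####mmmmmmmmmmmmmmmmmmm
228 ..mm...m...######mmm.....mm...#####mmmmmmmmmmmmmmmmmmmm
230 #####.mmm#..#######.mmmmmm....####.mmmmmmmmmmmmmmmmmmmm
232 ##########.#..######.......#######mmmmmm.mmmmmmmmmmmmmm
234 ##############..#################.mm.mmmmmm.mmmmmmmmmmm
236 ###############################.mmmm.mmmmmmmmmmmmmmmmmm
238 ##############################.mmmmmmmm..mmmmmmmmmmmmmm
240 ###############################.mmmmmmmmmmmmmmmmmmmmmmm
242 ###############################.mmmmmmmmmmmmmm.mmmmmmm.
244 ################################mmmmmmmm..m.mmmmmmmmmmm
246 ################################mmmmmmmm.mmmm.mmmmmmmmm
248 ################################.mmmmmmmmmmmmmmmmmmmmm.
250 #################################mmmmmmmmmmmmmmmmmmmmmm
252 #################################.mmm.mmmmmmmmmmmmmmmm#
254 ##################################mmmmmmmmmmmmmmmmmmmm.
256 ##################################.mmmmmmm.mmmmmm..mmm.
258 #############################.rrrrr..mmmm.mmmmmmmmm.mm.
260 ############################.rrrrrrr#mmmmmmmmmmmmmm.mm#
```

>>> step_arm --pt "50 0.002 -0.038 0 0 0 -0.002" --pt "50 0.004 -0.076 0 0 0 -0.004" --pt "50 0.006 -0.114 0 0 0 -0.006" --pt "50 0.008 -0.152 0 0 0 -0.008" --pt "50 0.01 -0.19 0 0 0 -0.0106" --pt "50 0.0115 -0.224 0 0 0 -0.0106" --pt "50 0.0115 -0.224 -0.035 0 0 -0.0106" --pt "50 0.0115 -0.224 -0.07 0 0 -0.0106" --pt "50 0.0115 -0.224 -0.095 0 0 -0.0106" --pt "50 0.0115 -0.224 -0.1095 0 0 -0.0106"

```text
time: 24.28
eef_pos: [0.446, -0.3383, 0.0039]
eef_rot: [-179.9, 0.1, 9.1]
wrist_force: [0.1, 0.8, -0.5]
width: 0.0503
grasp_force: 0.0
```

>>> step_arm --pt "50 0 0 0 0 0 0" --pt "0 0 0 0 0 0 0" --pt "0 0 0 0 0 0 0" --pt "0 0 0 0 0 0 0" --pt "0 0 0 0 0 0 0" --pt "0 0 0 0 0 0 0"

```text
time: 24.78
eef_pos: [0.4478, -0.3394, 0.0081]
eef_rot: [179.9, -0.1, 9.1]
wrist_force: [-0.4, 0.8, 9.8]
width: 0.019
grasp_force: 60.0
```

>>> step_arm --pt "0 0 0 0.015 0 0 0" --pt "0 0 0 0.04 0 0 0" --pt "0 0 0 0.075 0 0 0" --pt "0 0 0 0.11 0 0 0" --pt "0 0.002 0.015 0.135 0 0 -0.006" --pt "0 0.005 0.05 0.135 0 0 -0.015" --pt "0 0.008 0.088 0.135 0 0 -0.026" --pt "0 0.011 0.126 0.135 0 0 -0.038" --pt "0 0.014 0.164 0.135 0 0 -0.05" --pt "0 0.017 0.202 0.135 0 0 -0.062"

```text
time: 25.62
eef_pos: [0.4641, -0.1353, 0.1426]
eef_rot: [180.0, -0.1, -2.2]
wrist_force: [0.8, 0.2, -2.8]
width: 0.0192
grasp_force: 59.0
```

>>> step_arm --pt "0 0.003 0.038 0 0 0 -0.012" --pt "0 0.005 0.076 0 0 0 -0.024" --pt "0 0.007 0.106 0 0 0 -0.034" --pt "0 0.008 0.126 0 0 0 -0.0397" --pt "0 0.008 0.134 0 0 0 -0.0397" --pt "0 0.008 0.134 0 0 0 -0.0397" --pt "0 0.008 0.134 0 0 0 -0.0397" --pt "0 0.008 0.134 0 0 0 -0.0397"

```text
time: 26.28
eef_pos: [0.4724, -0.0039, 0.142]
eef_rot: [180.0, -0.0, -9.2]
wrist_force: [0.0, 0.0, -3.4]
width: 0.0186
grasp_force: 59.0
```

Run:
```python
from h import *
sd=camera("side");cv2.imwrite("pics/s9.png",sd);s=get_state();T=s["eef_pos"];print(T,s["eef_rot"],s["width"])
y=np.radians(s["eef_rot"][2]);u=np.array([np.cos(y),np.sin(y)]);c=T[:2]+.1037*u;zu=T[2]-.004;print("ring",c)
for z in(zu,zu+.024): print([proj("side",[*(c+.0306*np.array([np.cos(y+k),np.sin(y+k)])),z]).round(0).tolist() for k in np.radians([30,90,150,210,270,330])])
h=cv2.cvtColor(sd,cv2.COLOR_BGR2HSV)
for v in range(190,236,2):print(v,"".join("r" if p[0]<9 and p[1]>130 else "#" if p[1]<75 and p[2]>60 else "k" if p[2]<50 else "." for p in h[v,300:390]))
```

```text
[ 0.47235664 -0.00401954  0.14193974] [ 1.79991515e+02 -2.35174838e-02 -9.23598088e+00] 0.018669523359064483
ring [ 0.57471223 -0.0206635 ]
[[350.0, 214.0], [338.0, 212.0], [328.0, 216.0], [330.0, 222.0], [343.0, 224.0], [353.0, 220.0]]
[[350.0, 205.0], [338.0, 203.0], [328.0, 207.0], [330.0, 213.0], [343.0, 215.0], [353.0, 211.0]]
190 kk........................................................................................
192 ###.......................................................................................
194 #.k.......................................................................................
196 kkk............................................#######....................................
198 kkk........................................................#..............................
200 kkk...................................kk........######........k...........................
202 kk..................................#.kk.........###..........kkk.........................
204 kk................................#############.............kkkkk.........................
206 kk
[... 718 characters left out ...]
...................................
222 #.rrrr............................###########.............................................
224 ..........................................................................................
226 ..........................................................................................
228 ..........................................................................................
230 ........................................................................##................
232 ..................................................................##########..............
234 .........................................................#####################............
```

The side mask fits the predicted level ring to within 1 px (x 327–353, rows 203–223). I'm seating it again.

>>> step_arm --pt "0 0.0008 0.0007 -0.03 0 0 0" --pt "0 0.0008 0.0007 -0.055 0 0 0" --pt "0 0.0008 0.0007 -0.065 0 0 0" --pt "0 0.0008 0.0007 -0.07 0 0 0" --pt "0 0.0008 0.0007 -0.075 0 0 0" --pt "0 0.0008 0.0007 -0.079 0 0 0" --pt "0 0.0008 0.0007 -0.082 0 0 0" --pt "0 0.0008 0.0007 -0.085 0 0 0" --pt "0 0.0008 0.0007 -0.088 0 0 0" --pt "0 0.0008 0.0007 -0.088 0 0 0"

```text
time: 27.17
eef_pos: [0.473, -0.0025, 0.0538]
eef_rot: [180.0, -0.0, -9.2]
wrist_force: [-2.2, -5.0, -1.6]
width: 0.0189
grasp_force: 59.3
```

Run:
```python
from h import *
C=np.array([.5755,-.0200]);s=get_state();t=s["eef_pos"][:2];print(s["eef_pos"],s["eef_rot"],s["wrist_force"],s["wrist_torque"])
print(arc(t,C,[-2.5*k for k in range(1,11)]))
```

```text
[ 0.47300253 -0.00254553  0.05378816] [ 1.79987954e+02 -1.26466962e-02 -9.21010016e+00] [-2.18702378 -5.00239977 -1.61188853] [-0.96515613  0.3899283  -0.51700496]
[[0, 0.0009, 0.0045, 0, 0, 0, -0.0139], [0, 0.0019, 0.0089, 0, 0, 0, -0.0278], [0, 0.0032, 0.0132, 0, 0, 0, -0.0417], [0, 0.0046, 0.0175, 0, 0, 0, -0.0556], [0, 0.0062, 0.0218, 0, 0, 0, -0.0694], [0, 0.008, 0.0259, 0, 0, 0, -0.0833], [0, 0.01, 0.03, 0, 0, 0, -0.0972], [0, 0.0122, 0.034, 0, 0, 0, -0.1111], [0, 0.0145, 0.0379, 0, 0, 0, -0.125], [0, 0.017, 0.0417, 0, 0, 0, -0.1389]]
```

>>> step_arm --pt "0 0.0004 0.0037 0 0 0 -0.0139" --pt "0 0.0014 0.0081 0 0 0 -0.0278" --pt "0 0.0027 0.0124 0 0 0 -0.0417" --pt "0 0.0041 0.0167 0 0 0 -0.0556" --pt "0 0.0057 0.021 0 0 0 -0.0694" --pt "0 0.0075 0.0251 0 0 0 -0.0833" --pt "0 0.0095 0.0292 0 0 0 -0.0972" --pt "0 0.0117 0.0332 0 0 0 -0.1111" --pt "0 0.0117 0.0332 0 0 0 -0.1111"

```text
time: 27.92
eef_pos: [0.4852, 0.0308, 0.0541]
eef_rot: [180.0, -0.1, -29.4]
wrist_force: [-1.8, -10.4, -2.4]
width: 0.0191
grasp_force: 59.5
```

```bash
python3 cam.py|grep -v " 11[0-9]"|grep -v "\-11"
```

```text
top 75 [351.54666667 194.72      ] jig [ 46.9 -20.1] ang -23.2 r max 67.4
side 67 [355.52238806 253.80597015] jig [ 29.9 -22.4] ang -36.8 r max 52.3
[-1.37959437 -9.06946911 -2.17772375] [-1.53848627  0.29475549 -0.78994836]
```

>>> step_arm --pt "0 0.0014 0.0024 0 0 0 -0.0084" --pt "0 0.0028 0.0047 0 0 0 -0.0167" --pt "0 0.0028 0.0047 0 0 0 -0.0167" --pt "0 0.0028 0.0047 0 0 0 -0.0167"

```text
time: 28.35
eef_pos: [0.4876, 0.0349, 0.0541]
eef_rot: [180.0, -0.0, -32.2]
wrist_force: [-2.1, -12.9, -2.3]
width: 0.0189
grasp_force: 59.3
```

```bash
python3 cam.py|grep -v " 11[0-9]"|grep -v "\-11"
```

```text
top 57 [352.0877193  193.47368421] jig [ 49.9 -21.6] ang -23.4 r max 67.4
side 67 [355.49253731 253.85074627] jig [ 29.7 -22.5] ang -37.1 r max 52.3
[ -1.06011565 -12.93511485  -2.81348393] [-2.01311759  0.39391131 -0.55919026]
```

>>> step_arm --pt "0 -0.0026 -0.0048 0 0 0 0.0167" --pt "0 -0.0052 -0.0095 0 0 0 0.0333" --pt "0 -0.0052 -0.0095 0 0 0 0.0333" --pt "0 -0.0052 -0.0095 0 0 0 0.0333"

```text
time: 28.78
eef_pos: [0.4823, 0.0257, 0.0541]
eef_rot: [180.0, -0.0, -26.2]
wrist_force: [-1.6, -5.9, -1.9]
width: 0.019
grasp_force: 59.4
```

```bash
python3 cam.py|grep -v " 11[0-9]"|grep -v "\-11"
```

```text
top 82 [351.6097561 195.2804878] jig [ 45.5 -20.2] ang -23.9 r max 67.4
side 67 [355.46268657 253.8358209 ] jig [ 29.7 -22.4] ang -37.1 r max 52.3
[-2.17947515 -6.67358025 -2.96092768] [-1.05813873  0.37742012 -0.58323443]
```

>>> step_arm --pt "0 -0.0008 -0.0015 0 0 0 0.0056" --pt "0 -0.0016 -0.0032 0 0 0 0.0111" --pt "0 -0.0016 -0.0045 0 0 0 0.0111" --pt "0 -0.0016 -0.0045 0 0 0 0.0111"

```text
time: 29.22
eef_pos: [0.481, 0.0215, 0.0541]
eef_rot: [-180.0, -0.0, -24.2]
wrist_force: [-1.2, -0.3, -1.5]
width: 0.0188
grasp_force: 59.3
```

```bash
python3 cam.py|grep -v " 11[0-9]"|grep -v "\-11"
```

```text
top 82 [351.74390244 195.19512195] jig [ 45.7 -20.5] ang -24.2 r max 67.4
side 64 [355.859375 253.890625] jig [ 30.5 -23. ] ang -37.1 r max 52.3
[-1.17482392 -2.16684591 -3.28561181] [-0.21565087  0.10377187 -0.17562028]
```

Free and unmoved. I'm lifting off gently.

>>> step_arm --pt "0 0 0 0.003 0 0 0" --pt "0 0 0 0.006 0 0 0" --pt "0 0 0 0.01 0 0 0" --pt "0 0 0 0.015 0 0 0" --pt "0 0 0 0.025 0 0 0" --pt "0 0 0 0.045 0 0 0" --pt "0 0 0 0.075 0 0 0" --pt "0 0 0 0.095 0 0 0"

```text
time: 29.98
eef_pos: [0.481, 0.0217, 0.1511]
eef_rot: [-180.0, -0.1, -24.2]
wrist_force: [1.2, -0.6, -2.4]
width: 0.0186
grasp_force: 59.4
```

```bash
python3 cam.py|grep -v " 11[0-9]"|grep -v "\-11"
python3 - <<'E'
from h import *
s=get_state();T=s["eef_pos"];print(T,s["eef_rot"],s["width"]);sd=cv2.imread("pics/s6.png")
y=np.radians(s["eef_rot"][2]);u=np.array([np.cos(y),np.sin(y)]);c=T[:2]+.1037*u;zu=T[2]-.004
for z in(zu,zu+.024): print([proj("side",[*(c+.0306*np.array([np.cos(y+k),np.sin(y+k)])),z]).round(0).tolist() for k in np.radians([30,90,150,210,270,330])])
h=cv2.cvtColor(sd,cv2.COLOR_BGR2HSV)
for v in range(186,236,2):print(v,"".join("r" if p[0]<9 and p[1]>130 else "#" if p[1]<75 and p[2]>60 else "k" if p[2]<50 else "." for p in h[v,300:380]))
E
```

```text
top 9 [353.22222222 189.55555556] jig [ 59.5 -25. ] ang -22.8 r max 67.4
side 66 [355.39393939 253.89393939] jig [ 29.4 -22.6] ang -37.5 r max 52.3
[ 0.2968526   0.09397963 -4.04740793] [ 0.00052195 -0.01301559  0.02674731]
[0.48252519 0.02160847 0.15203684] [-179.88621733   -0.31324783  -24.1943098 ] 0.01853537982172749
[[353.0, 211.0], [342.0, 208.0], [330.0, 211.0], [329.0, 217.0], [341.0, 220.0], [352.0, 218.0]]
[[353.0, 202.0], [342.0, 199.0], [330.0, 202.0], [329.0, 208.0], [341.0, 211.0], [353.0, 208.0]]
186 kk#################.............................................................
188 kk#######.......................................................................
190 kk..............................................................................
192 ................................................................................
194 ................................................................................
196 k..............................................#######..........................
198 k......................................######........................
[... 841 characters left out ...]
....................
220 ................................................................................
222 ................................................................................
224 ................................................................................
226 ................................................................................
228 ................................................................................
230 ........................................................................##......
232 ..................................................................##########....
234 .........................................................#####################..
```

The wrench is level and the cam holds. On to the mat.

>>> step_arm --pt "0 -0.006 -0.037 0 0 0 0.02" --pt "0 -0.012 -0.075 0 0 0 0.04" --pt "0 -0.018 -0.113 0 0 0 0.06" --pt "0 -0.024 -0.151 0 0 0 0.08" --pt "0 -0.03 -0.189 0 0 0 0.1" --pt "0 -0.036 -0.227 0 0 0 0.12" --pt "0 -0.04 -0.265 0 0 0 0.14" --pt "0 -0.044 -0.3 0 0 0 0.165" --pt "0 -0.046 -0.33 0 0 0 0.185" --pt "0 -0.046 -0.344 -0.01 0 0 0.185"

```text
time: 30.92
eef_pos: [0.4348, -0.3265, 0.1394]
eef_rot: [179.8, -0.1, 9.2]
wrist_force: [0.5, 0.8, -2.4]
width: 0.0188
grasp_force: 59.9
```

>>> step_arm --pt "0 0 0 -0.03 0 0 0" --pt "0 0 0 -0.065 0 0 0" --pt "0 0 0 -0.095 0 0 0" --pt "0 0 0 -0.112 0 0 0" --pt "0 0 0 -0.12 0 0 0" --pt "0 0 0 -0.125 0 0 0" --pt "0 0 0 -0.128 0 0 0" --pt "0 0 0 -0.13 0 0 0" --pt "0 0 0 -0.13 0 0 0"

```text
time: 31.67
eef_pos: [0.4351, -0.3225, 0.0094]
eef_rot: [179.9, -0.0, 9.1]
wrist_force: [0.1, 0.5, -2.7]
width: 0.0188
grasp_force: 59.8
```

>>> step_arm --pt "0 0 0 -0.001 0 0 0" --pt "0 0 0 -0.002 0 0 0" --pt "0 0 0 -0.003 0 0 0" --pt "0 0 0 -0.003 0 0 0"

```text
time: 32.0
eef_pos: [0.4355, -0.3228, 0.0081]
eef_rot: [179.9, -0.1, 9.1]
wrist_force: [-3.7, 6.5, 37.1]
width: 0.0189
grasp_force: 65.1
```

>>> step_arm --pt "0 0 0 0.002 0 0 0" --pt "30 0 0 0.002 0 0 0" --pt "50 0 0 0.002 0 0 0" --pt "50 0 0 0.002 0 0 0" --pt "50 0 0 0.02 0 0 0" --pt "50 0 0 0.06 0 0 0" --pt "50 0 0 0.1 0 0 0" --pt "50 0 0.03 0.13 0 0 0" --pt "50 0 0.07 0.13 0 0 0" --pt "50 0 0.11 0.13 0 0 0"

```text
time: 32.83
eef_pos: [0.4355, -0.2123, 0.1375]
eef_rot: [179.8, -0.2, 9.0]
wrist_force: [0.1, 0.9, -1.5]
width: 0.0499
grasp_force: 0.0
```

>>> step_arm --pt "50 -0.02 0.035 0 0 0 0" --pt "50 -0.04 0.07 0 0 0 0" --pt "50 -0.05 0.1 0 0 0 0" --pt "50 -0.05 0.1 0 0 0 0" --pt "50 -0.05 0.1 0 0 0 0"

```text
time: 33.25
eef_pos: [0.3841, -0.1111, 0.1359]
eef_rot: [-180.0, 0.0, 9.2]
wrist_force: [0.8, -0.1, 0.3]
width: 0.0497
grasp_force: 0.0
```

```bash
python3 cam.py|grep -v " 11[0-9]"|grep -v "\-11"
python3 - <<'E'
from h import *
s=get_state();print(s["eef_pos"],s["wrist_force"],s["width"])
for n in("t8","t6"):
    h=cv2.cvtColor(cv2.imread(f"pics/{n}.png"),cv2.COLOR_BGR2HSV)
    m=cv2.inRange(h[240:310,440:500],(0,150,60),(8,255,255));r=cv2.minAreaRect(np.argwhere(m>0)[:,::-1].astype(np.float32));B=cv2.boxPoints(r)+[440,240]
    print(n,r[1],[onz("top",*p,.032).round(3)[:2].tolist() for p in B])
for v in range(210,262,3):
    print(v,"".join("#" if p[1]<90 and p[2]>70 else "m" if 100<p[0]<125 and p[1]>110 else "r" if p[0]<9 and p[1]>150 else "." for p in h[v,430:500]))
E
```

```text
top 100 [351.1  196.61] jig [ 42.3 -18.7] ang -23.9 r max 67.4
side 63 [355.36507937 254.03174603] jig [ 29.1 -23.1] ang -38.5 r max 52.3
[-0.1516222  -0.04618313 -0.75102514] [0.04493867 0.01176916 0.04380415]
[ 0.38544142 -0.11283532  0.13591082] [-0.1516222  -0.04618313 -0.75102514] 0.050319746849304466
t8 (38.273983001708984, 8.241477966308594) [[0.466, -0.316], [0.47, -0.336], [0.38, -0.352], [0.376, -0.332]]
t6 (38.41609191894531, 7.822568416595459) [[0.456, -0.306], [0.459, -0.325], [0.368, -0.339], [0.365, -0.32]]
210 ......................................................................
213 ......................................................................
216 ....mmmmmmmmmmmm..###############.....................................
219 ...#m...mmm.mmm.mmmmm...#..##########mmmmmmmmmmmmmmmmmmmmm.#######....
222 ..#.m.m.mm..m...m.....#################mmmmmmmmmmmmmmmmmmmmmmmmmm.....
225 ..#mmm..m.mm.m.mmm...#####mmmmmm....######mmmmmmmmmmmmmmmmmmmmmmm#....
228 ..#mmm.m.m.m..mm....####.mmmmmmmmmm#..######mmmmmmmmmmmmmmmmmmmmm#....
231 ..#mmm..mm.mm..m...#####mmmmmmmmmmm...#####mmmmmmmmmmmmmmmmmmmmmm#....
234 ..#mm..mm.mm.m.m.#..######.mmmmmmm...#####mmmmmmmmmmmmmmmmmmmmmmm#....
237 ..#mm..mm.mmmm..mmm.#.######..###########mmmmmmmmmmmmmmmmmmmmmmmm#....
240 ..#mm.mmm.m..mmmmmmmmm#..###############mmmmmmmmmmmmmmmmmmmmmmmmm#....
243 ..#mm..m.mm.mmmmmmmmmmmm......#######mmmmmmmmmmmmmmmmmmmmmmmmmmmm#....
246 .#.m..mm.m..mmm.m.mmmmmmmmmm..########mmmmmmmmmmmmmmmmmmmmmmmmmmm#....
249 .#mmmm.m.mm..mmmmmmmmmmmmmmmm..#######.mmmmmmmmmmmmmmmmmmmmmmmmmm#....
252 .#mmm.mmmmmmmmmmmmmmmmmmmmmmm...#######mmmmmmmmmmmmmmmmmmmmmmmmm#.....
255 .#mmm....mmm.mmmmmmmmmmmmmmmmm..#######.mmmmmmmmmmmmmmmmmmmmmmmm......
258 ######..mmmmmmmmmmmmmmmmmmmmmm...#######mmmmmmmmmmmmmmmmmmmmmmmm......
261 #############.mmmmmmmmmmmmmmmm...#########mmmmmmmmmmmmmmmmmmmmmm#.....
```

The wrench lies flat on the mat, the cam is at its stop, and the gripper is clear.

```bash
python3 -c "
from station import job_done;print(job_done())"
```

```text
the job is handed in; nothing more can be done
None
```

I handed the job in at about 33 s. The carriage is against the red stop, the cam is on its stop by camera and force, and the wrench is flat on the mat; an early lift-off dragged the hex back, so I reseated and retightened it. No verdict came back.

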